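# Clamp a jelly mould on the vibrating table

### The job

Get the brown mould ready for filling: clamp it on the vibrating table, cavities up. Enter one end under the red sprung hold-down arm, push the arm back gently with it (do not ram the arm against its end stop), let the other end down behind the front lip so that the mould lies flat between its two cheeks, and let go so that the arm bears down on it. Leave the jar, its lid and the jug where they are.

Things in the scene. Friction and masses are not known exactly. Their poses are not given: they have to be found in the camera images.
- mould: Loose rigid dark-brown plastic mould, a flat bar 160 mm long (its x), 56 mm wide (y), 26 mm high (z), about 0.25 kg, with 2 x 5 open cavities 14 mm deep in its top and straight solid side walls. Origin: centre of the underside; z up. Either end may go under the arm. Starts flat on the worktop, cavities up. Grip it across its 56 mm width.
- shaker: Vibrating table, fixed: white base with an aluminium platform 280 mm (its x) by 180 mm (y), its top 70 mm above the worktop. Origin: centre of the underside; x points from the front lip to the hold-down arm, z up. The platform is bare between lip and arm.
- seat (a point): Centre of the platform's top face, axes as the shaker's. The teal front lip lies across x: 12 mm thick, 100 mm wide, 10 mm high. Its inner face is somewhere from x = -82 to -77 mm (set by hand, not reported: find it by touch). At its ends two cheeks, 10 mm high, run 22 mm towards the arm; 66 mm is free between them, centred on y = 0.
- holddown (a joint): Red sprung hold-down arm at the platform's +x end. 0 = at rest, leaning over the platform; grows to 0.40 rad (end stop) as it is pushed back, away from the lip. Spring torque about 0.35 N m/rad x (value + 0.25): with friction roughly 5 N level push at first, 15 to 20 N near 0.3. With the mould clamped it stands at 0.05 to 0.35. Pushing down on it from above does not open it.
- holddown_pivot (a point): Middle of the arm's hinge line (along y), at x = 100 mm, 12 mm above the seat. A 26 mm high part lying on the platform meets the arm's chin with its top edge at x = 76 mm from the seat; each further 3 mm turns the arm about 0.1 rad. The arm presses the part both down and towards the lip; friction may hold it a few mm short of the lip, which is all right.
- holddown_tip (a point): Middle of the rolled edge of the arm's chin nearest the lip: at rest about 52 mm above the platform, at x = 50 mm from the seat. The chin, a plate 50 mm wide, slopes from there down at 45 degrees to 11 mm over the platform at x = 91 mm.
- jar: Closed dark-red jar, 72 mm across, 105 mm high, origin at the centre of its underside. Bystander.
- jug: Clear plastic jug with one handle, 96 mm across, 125 mm high, origin at the centre of its underside. Bystander.
- jar_lid: Green lid lying on the worktop, 70 mm across, 14 mm high, origin at the centre of its underside. Bystander.
Not all that is in view belongs to the job. What is meant by the mould is not turquoise or yellow, and is the larger of those in its own colour.

How it is judged:
By the outcome, as a careful person would: the job done as asked, in the order asked, and still so for the second after the job is handed in, with the robot touching nothing.
It also fails if it takes over 58 s, if anything falls off the work surface, if the arm or the gripper's body presses on something with over 40 N, if the wrist force passes 120 N, or if a joint passes its speed limit or range.

### The arm

A 7-joint arm with a two-finger parallel gripper is mounted at the origin on the work surface. World frame = base frame: x ahead of the robot, y to its left, z up, the work surface at z = 0. Lengths are in m, angles in rad, forces in N, time in s.
With the tool pointing down it reaches from about 0.425 to 0.95 m from the base axis. Payload 4.7 kg.
Tool frame: the origin (TCP) lies on the centre line of the jaws, within the pads' length; the fingertips stand arm.tips_ahead ahead of it and the grasp point (between the pads) lies 11 mm behind it (arm.tips_ahead is the distance from the TCP to the fingertips, in m); z points along the fingers, y is the direction in which the jaws open and shut (so a half turn about z gives the same grasp; the last joint's range is limited). The gripper opens to 87 mm and grips with 3 to 60 N. Pads are 19 mm wide; open, the fingers measure 117 mm over their backs; the gripper's body (75 mm by 190 mm) begins 51 mm behind the grasp point.
Start: joints at [-1.14, 0.469, -0.049, 1.532, 0.024, 1.141, -0.082], TCP at [0.3, 0.605, 0.195] pointing down, gripper open.
Joint ranges: [-2.59, 2.59], [-0.33, 1.99], [-1.39, 1.29], [0.1, 2.45], [-1.04, 4.18], [0.21, 1.99], [-2.66, 2.66]. Speed limits (rad/s): [2.57, 2.57, 3.14, 3.14, 3.14, 3.14, 3.14].

### API

Orientations are given as a unit quaternion [w, x, y, z].
In Python, from bench import arm gives the robot as it stands. The module is installed in compiled form; this text tells all that it offers.
- The arm moves only by the tool step_arm, never from a script. Its argument "plan" is a list of rows, each a list of 2 entries, a list of its own where there are three numbers: the shift along the tool's x, y, z in mm, then the turn, a rotation vector about the tool's x, y, z in rad. A call has 1 to 8 rows; each row is the pose to reach, as a shift and turn from the pose measured when the call began, along the tool's axes at that moment; what a row does not reach only later rows make up. A row lasts 1/8 s, in which the tool goes at most 62.5 mm and 10.7 degrees, less where a joint would pass 70% of its speed; a pose out of reach is approached as far as the arm can. A call with a gripper value outside its range is refused whole. "fingers" is the finger opening in mm, from 0 to 87, set as the call begins (left out, the last holds). The fingers move at their own pace and stop on an object; "newtons" is the grip in N (left out, the last holds). Time passes only in rows, so rows that repeat a pose let the fingers close. It gives the time, the measured TCP pose, the force and the opening at its end, in the units of the state.
- arm.state(): the state, without advancing time (a new reading comes with each control period).
- arm.grab_frame(name): name is "scene" or "top" or "wrist"; returns the picture (400x640x3 uint8, red, green, blue); there is no depth.
- arm.camera_model(name): a dict with "fov_y" (degrees; the focal length in pixels is half the picture's height over the tangent of half this angle, whatever the lens; pixels are square), "cx", "cy" (the principal point, pixels), "k1" (the pictures are not rectified: a ray, as slopes to the right and down, at radius r is drawn at 1 + k1 r^2 times it, then the intrinsics apply), "world_to_cam" (4x4, takes a point from world to camera coordinates); the wrist camera has in their place "tool_from_camera" (4x4, takes a point from camera to tool coordinates, whose origin is the TCP and whose axes are the flange's). Camera axes: x right, y up, looking along -z (the intrinsics and any distortion apply to the point x, -y, -z); pixel columns grow to the right and rows downward; lengths in m; the calibration is good to about 2 mm. A picture is of the moment at which its call begins: read the wrist's pose just before it. camera_model takes no time and is no camera call.
- arm.sign_off(): hands the job in, once; it reports no verdict.
The state is a dict: "time_s": time; "joint_pos": joint angles; "joint_vel": joint speeds; "effort": joint torques, N m; "position": TCP position; "ee_rot": TCP orientation; "wrist_force": force on the tool from outside, world axes, zero at the start; "moment": the same for the moment, N m; "width": finger opening in m.
Only numpy, scipy, OpenCV 4.12 (cv2) and the standard library are available. Lean on these libraries where they do the work, as an engineer would, in place of code of your own. Each camera call takes 0.05 s, during which the arm holds its last target.

## Working session

There is one attempt and no reset: what is moved stays moved. The work goes in short steps, Python scripts to look and compute and a tool call to move; the robot and the scene stay as the last step left them, time stands still between calls to the robot, and variables do not carry over. Pictures are saved under pics/ and viewed, and the job is handed in when it is done.

Besides the shell and the picture viewer there is one more tool, called by a JSON object that holds its "method" and its "body", one argument or row to a line. step_arm: Moves the arm, as the interface text tells. Its arguments: {"type":"object","properties":{"plan":{"type":"array","items":{"type":"array"}},"fingers":{"type":"number"},"newtons":{"type":"number"}},"required":["plan"]}

```bash
mkdir -p pics; ls
python3 - <<'E'
from bench import arm
import cv2,json
s=arm.state(); print(s); print(arm.tips_ahead)
for n in ("scene","top","wrist"):
    im=arm.grab_frame(n); cv2.imwrite(f"pics/{n}0.png",im[:,:,::-1])
    m=arm.camera_model(n); print(n,m)
E
```

```text
pics
{'time_s': 0.0, 'joint_pos': array([-1.13992331,  0.46942128, -0.04859304,  1.5337395 ,  0.02411372,
        1.14099581, -0.08229911]), 'joint_vel': array([-1.08362638e-03,  6.90359712e-04, -4.87101463e-04, -1.20832334e-03,
       -2.14096643e-04,  5.06785383e-05,  5.96529504e-04]), 'effort': array([ 2.59260451e-04, -5.07975197e+01, -8.08853447e-02, -2.36160260e+01,
       -6.14071009e-02,  3.78399901e-02,  1.82336789e-04]), 'position': array([0.29922537, 0.60429582, 0.19379379]), 'ee_rot': array([-1.82331853e-04,  2.27848628e-01,  9.73696064e-01, -9.71912405e-04]), 'wrist_force': array([ 0.16054586, -0.39817105,  0.05471794]), 'moment': array([ 0.01143582, -0.00731635,  0.04730905]), 'width': 0.08702369985465788}
0.008
scene {'fov_y': 50.92316254541063, 'cx': 318.98832467515086, 'cy': 191.01301907719196, 'k1': 0.03353867068271557, 'world_to_cam': array([[ 0.57497996,  0.81794662, -0.01901002, -0.271194  ],
       [-0.62092407,  0.45137642,  0.64086865,  0.24990943],
       [ 0.53277701, -0.35668285,  0.76741514, -1.74148032],
       [ 0.        ,  0.        ,  0.        ,  1.  
[... 162 characters left out ...]
.99961623, -0.00854423, -0.01167237],
       [ 0.99378534,  0.02527088,  0.10840699, -0.51553585],
       [-0.10814946, -0.01134778,  0.99406988, -1.3594462 ],
       [ 0.        ,  0.        ,  0.        ,  1.        ]])}
wrist {'fov_y': 62.37297202697214, 'cx': 318.98263273407343, 'cy': 194.48018134525176, 'k1': -0.053069341863958695, 'tool_from_camera': array([[-3.96651545e-04,  9.55058831e-01,  2.96416047e-01,
         8.18450513e-02],
       [ 9.99999921e-01,  3.70270084e-04,  1.45139917e-04,
        -8.74528675e-04],
       [ 2.88631650e-05,  2.96416081e-01, -9.55058902e-01,
        -1.90464874e-01],
       [ 0.00000000e+00,  0.00000000e+00,  0.00000000e+00,
         1.00000000e+00]])}
```

View pics/scene0.png

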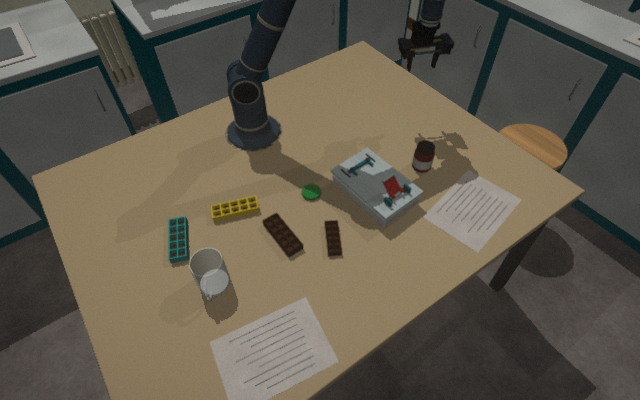

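View pics/top0.png

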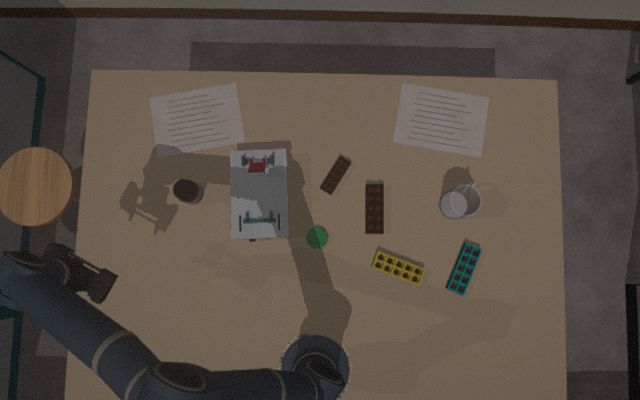

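View pics/wrist0.png

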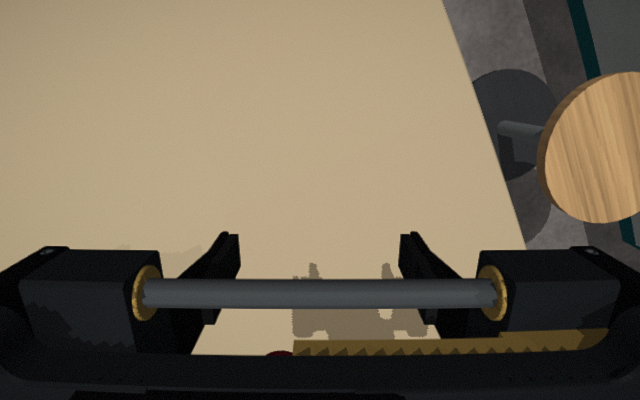

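The scene shows two brown bars. In the top view the larger is at (374,208) and the smaller at (336,174); turquoise is at (464,268) and yellow at (398,266). The mould meant should be the one at (374,208). The shaker is at (259,195), with the lip at (259,218) and the red arm at (258,165). I'll confirm with an enlarged crop.

```bash
cat > h.py <<'E'
import numpy as np,cv2
from bench import arm
from scipy.spatial.transform import Rotation as R
def K(m,h=400):
    f=h/2/np.tan(np.radians(m['fov_y'])/2)
    return np.array([[f,0,m['cx']],[0,f,m['cy']],[0,0,1]]),np.array([m['k1'],0,0,0,0.])
def w2c(m,st=None):
    if 'world_to_cam' in m: return m['world_to_cam']
    T=np.eye(4);q=st['ee_rot'];T[:3,:3]=R.from_quat([q[1],q[2],q[3],q[0]]).as_matrix();T[:3,3]=st['position']
    return np.linalg.inv(T@m['tool_from_camera'])
D=np.diag([1,-1,-1.])
def px2w(m,uv,z,st=None):
    k,d=K(m);W=w2c(m,st);C=np.linalg.inv(W)
    p=cv2.undistortPoints(np.array(uv,float).reshape(-1,1,2),k,d).reshape(-1,2)
    r=(C[:3,:3]@D@np.c_[p,np.ones(len(p))].T).T;o=C[:3,3]
    return o+r*((z-o[2])/r[:,2])[:,None]
def w2px(m,P,st=None):
    k,d=K(m);W=w2c(m,st);P=np.atleast_2d(P)
    c=(W[:3,:3]@P.T).T+W[:3,3];c=c@D
    return cv2.projectPoints(c,np.zeros(3),np.zeros(3),k,d)[0].reshape(-1,2)
def Rm(st):
    q=st['ee_rot'];return R.from_quat([q[1],q[2],q[3],q[0]])
E
python3 - <<'E'
import cv2
im=cv2.imread('pics/top0.png')
a=cv2.resize(im[135:260,215:315],None,fx=4.6,fy=4.6,interpolation=cv2.INTER_CUBIC)
b=cv2.resize(im[145:245,310:395],None,fx=5.75,fy=5.75,interpolation=cv2.INTER_CUBIC)
b=cv2.convertScaleAbs(b,alpha=2)
cv2.imwrite('pics/c_sh.png',a);cv2.imwrite('pics/c_m.png',b)
E
```

```text
(no output)
```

View pics/c_sh.png

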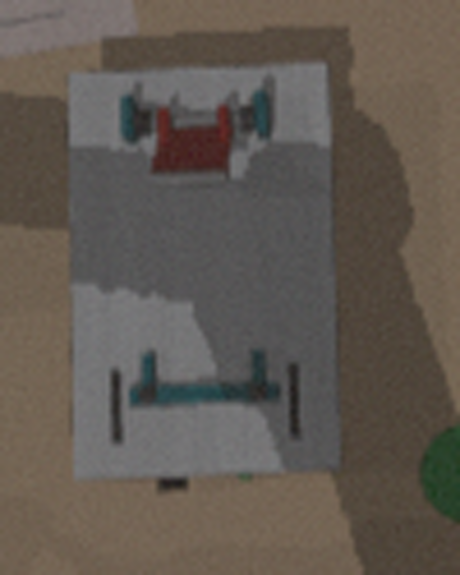

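View pics/c_m.png

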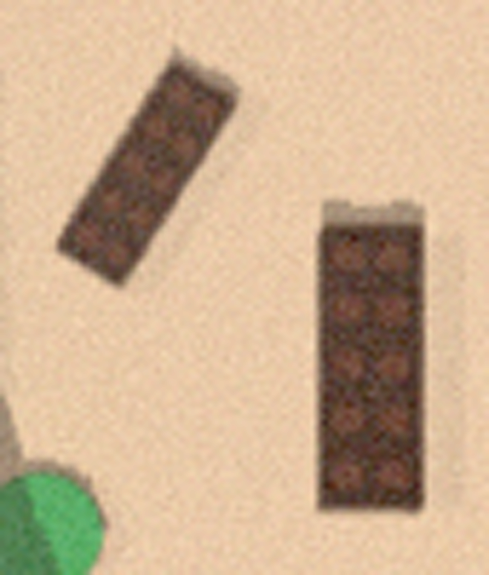

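Run:
```python
from h import *
m=arm.camera_model('top')
def rep(c,L):
    print(np.round(c,4)); print('ctr',c.mean(0).round(4),'edges',[round(float(np.linalg.norm(c[i]-c[(i+1)%4])),4) for i in range(4)])
    dx=(c[0]+c[1]-c[2]-c[3]);print('yaw deg',np.degrees(np.arctan2(dx[1],dx[0])))
    dy=(c[0]+c[3]-c[1]-c[2]);print('yaw2',np.degrees(np.arctan2(-dy[0],dy[1])))
q=np.array([(320,225),(423,225),(423,509),(319,509)])/5.75+[310,145]-.4
rep(px2w(m,q,.026),0)
q=np.array([(69,72),(327,64),(341,470),(76,478)])/4.6+[215,135]-.4
rep(px2w(m,q,.07),0)
# lip, outer ends of lip at z .08
q=np.array([(131,392),(279,387),(124,122),(263,117),(151,172),(229,178)])/4.6+[215,135]-.4
print(px2w(m,q[:2],.08),px2w(m,q[4:],.122))
s=arm.state();print(Rm(s).as_matrix().round(3))
```

```text
[[ 0.5925 -0.1474  0.026 ]
 [ 0.5939 -0.2052  0.026 ]
 [ 0.4347 -0.2068  0.026 ]
 [ 0.4332 -0.1492  0.026 ]]
ctr [ 0.5136 -0.1771  0.026 ] edges [0.0578, 0.1592, 0.0576, 0.1592]
yaw deg 0.6131398871051356
yaw2 1.456606603788446
[[0.6818 0.2869 0.07  ]
 [0.6915 0.1094 0.07  ]
 [0.4137 0.0904 0.07  ]
 [0.4036 0.2685 0.07  ]]
ctr [0.5477 0.1888 0.07  ] edges [0.1777, 0.2784, 0.1784, 0.2788]
yaw deg 3.8538465491763048
yaw2 3.190819754996625
[[0.46176366 0.2321314  0.08      ]
 [0.46769737 0.13296451 0.08      ]] [[0.60373916 0.21776231 0.122     ]
 [0.60097621 0.16628031 0.122     ]]
[[-0.896  0.444 -0.001]
 [ 0.444  0.896 -0.001]
 [-0.    -0.002 -1.   ]]
```

The crop confirms it. The bar at (374,208) is the larger brown one and measures 159 x 58 mm, where 160 x 56 is given. The platform measures 278 x 178 mm, where 280 x 180 is given. Next I'll move above the mould and check with the wrist camera.

```bash
cat >> h.py <<'E'
def toolR(yaw,pitch=0):
    # yaw: world yaw of mould x; pitch>0: +x end down.  tool x=-mould x, y=mould y, z=-mould z
    B=R.from_matrix(np.diag([-1,1,-1.]))
    return R.from_euler('z',yaw)*R.from_euler('y',pitch)*B
def delta(P,Rt,st=None):
    st=st or arm.state();R0=Rm(st)
    return (R0.inv().apply(np.array(P)-st['position'])*1000).round(1).tolist(),(R0.inv()*Rt).as_rotvec().round(4).tolist()
E
python3 - <<'E'
from h import *
print(delta([.5,.25,.22],toolR(np.radians(.9))))
print(delta([.504,-.176,.22],toolR(np.radians(.9))))
E
```

```text
([-337.1, -228.6, -25.6], [-0.0015, -0.0003, -0.4755])
([-529.8, -608.6, -25.0], [-0.0015, -0.0003, -0.4755])
```

{"method": "step_arm", "body": {
  "plan": [
    [[-48,-33,-26],[0,0,-0.08]],
    [[-96,-65,-26],[0,0,-0.16]],
    [[-144,-98,-26],[0,0,-0.24]],
    [[-193,-131,-26],[0,0,-0.32]],
    [[-241,-163,-26],[0,0,-0.4]],
    [[-289,-196,-26],[0,0,-0.475]],
    [[-337,-229,-26],[0,0,-0.475]],
    [[-364,-282,-26],[0,0,-0.475]]
  ]
}}

```text
time_s: 1.15
position: [0.502, 0.1882, 0.2202]
ee_rot: [0.0, -0.007, 1.0, -0.001]
wrist_force: [0.4, 0.6, -0.6]
width: 0.087
```

Run:
```python
from h import *
s=arm.state();print(s['position'],s['time_s'],s['wrist_force'])
im=arm.grab_frame('wrist');cv2.imwrite('pics/w1.png',im[:,:,::-1])
print(delta([.504,-.176,.18],toolR(np.radians(.9)),s))
```

```text
[0.50200335 0.18819829 0.2201817 ] 1.15 [ 0.44667801  0.63199454 -0.62714755]
([3.1, -364.1, 40.7], [-0.0016, 0.0001, -0.0016])
```

View pics/w1.png

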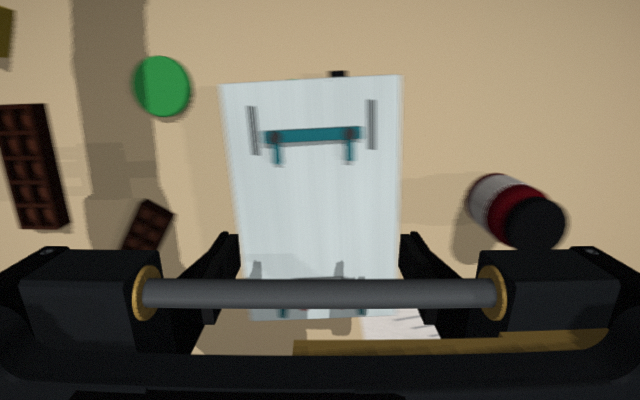

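The wrist view passes over the shaker, with the lip near (312,135). I'll carry on to the mould.

{"method": "step_arm", "body": {
  "plan": [
    [[1,-55,0],[0,0,0]],
    [[1,-110,0],[0,0,0]],
    [[2,-165,0],[0,0,0]],
    [[3,-220,10],[0,0,0]],
    [[3,-275,20],[0,0,0]],
    [[3,-330,30],[0,0,0]],
    [[3,-364,40],[0,0,0]],
    [[3,-364,40],[0,0,0]]
  ]
}}

```text
time_s: 2.2
position: [0.4983, -0.1895, 0.1823]
ee_rot: [-0.002, 0.001, 1.0, -0.005]
wrist_force: [-0.6, 0.7, 0.1]
width: 0.087
```

Run:
```python
from h import *
s=arm.state();print(s['position'],s['time_s'],s['wrist_force'])
im=arm.grab_frame('wrist');cv2.imwrite('pics/w2.png',im[:,:,::-1])
```

```text
[ 0.4982665  -0.18953738  0.18229506] 2.2 [-0.57008213  0.73516887  0.13440943]
```

View pics/w2.png

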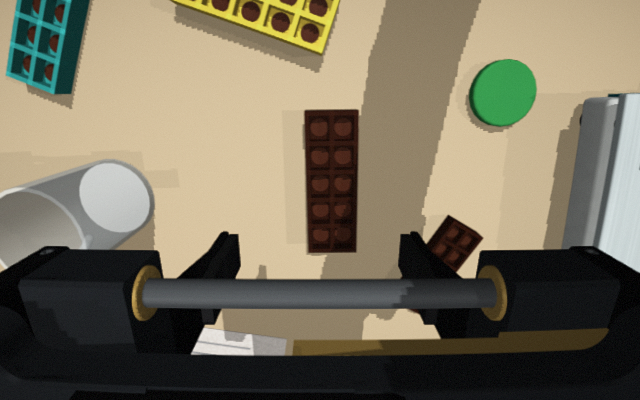

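Run:
```python
import cv2
im=cv2.imread('pics/w2.png')[95:270,280:385]
cv2.imwrite('pics/w2c.png',cv2.convertScaleAbs(cv2.resize(im,None,fx=3.4,fy=3.4,interpolation=cv2.INTER_CUBIC),alpha=1.8))
```

```text
(no output)
```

View pics/w2c.png

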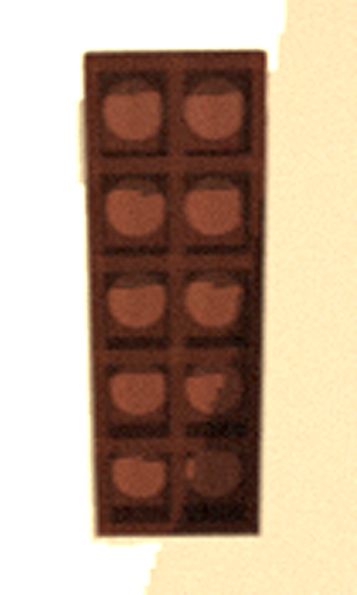

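Run:
```python
from h import *
s=arm.state();print(s['position'])
s2=dict(s);s2['position']=np.array([.49827,-.18954,.1823])  # at picture
m=arm.camera_model('wrist')
q=np.array([(98,536),(260,536),(266,52),(85,52)])/3.4+[280,95]-.35
c=px2w(m,q,.026,s2);print(c.round(4),c.mean(0).round(4),np.linalg.norm(c[0]-c[1]),np.linalg.norm(c[3]-c[2]),np.linalg.norm(c[0]-c[3]))
v=c[0]+c[1]-c[2]-c[3];print(np.degrees(np.arctan2(v[1],v[0])))
```

```text
[ 0.49901562 -0.18717773  0.18261091]
[[ 0.5936 -0.2038  0.026 ]
 [ 0.5934 -0.1483  0.026 ]
 [ 0.4327 -0.1518  0.026 ]
 [ 0.4328 -0.2062  0.026 ]] [ 0.5131 -0.1775  0.026 ] 0.0554125979099127 0.05440452904537205 0.16079048666668502
1.0570802116223526
```

The top and wrist views agree: mould centre (0.513, -0.177), yaw about 1°. I'll descend onto it, gripping 12 mm towards the base from its centre.

Run:
```python
from h import *
for z in (.06,.011): print(delta([.5014,-.1777,z],toolR(np.radians(1.0))))
```

```text
([-2.8, 10.5, 122.5], [-0.008, -0.0031, -0.0169])
([-2.9, 10.8, 171.5], [-0.008, -0.0031, -0.0169])
```

{"method": "step_arm", "body": {
  "plan": [
    [[-3,10.5,20],[-0.008,-0.003,-0.017]],
    [[-3,10.5,50],[-0.008,-0.003,-0.017]],
    [[-3,10.5,85],[-0.008,-0.003,-0.017]],
    [[-3,10.7,115],[-0.008,-0.003,-0.017]],
    [[-3,10.7,125],[-0.008,-0.003,-0.017]],
    [[-3,10.7,125],[-0.008,-0.003,-0.017]]
  ]
}}

```text
time_s: 3.0
position: [0.502, -0.1764, 0.0576]
ee_rot: [-0.0, -0.01, 1.0, 0.0]
wrist_force: [-0.2, 0.2, 0.4]
width: 0.0873
```

Run:
```python
from h import *
for z in (.011,): print(delta([.5014,-.1777,z],toolR(np.radians(1.0))))
```

```text
([0.6, -1.3, 46.6], [0.0006, -0.0003, 0.0017])
```

{"method": "step_arm", "body": {
  "plan": [
    [[0.5,-1,12],[0,0,0]],
    [[0.5,-1,24],[0,0,0]],
    [[0.5,-1,36],[0,0,0]],
    [[0.5,-1,43],[0,0,0]],
    [[0.5,-1,46],[0,0,0]],
    [[0.5,-1,46],[0,0,0]]
  ]
}}

```text
time_s: 3.75
position: [0.5015, -0.1774, 0.0115]
ee_rot: [-0.0, -0.01, 1.0, 0.0]
wrist_force: [-0.2, 0.4, 0.0]
width: 0.0875
```

{"method": "step_arm", "body": {
  "plan": [
    [[0,0,0],[0,0,0]],
    [[0,0,0],[0,0,0]],
    [[0,0,0],[0,0,0]],
    [[0,0,0],[0,0,0]],
    [[0,0,0],[0,0,0]],
    [[0,0,0],[0,0,0]]
  ],
  "fingers": 40,
  "newtons": 45
}}

```text
time_s: 4.5
position: [0.5014, -0.1775, 0.0115]
ee_rot: [-0.0, -0.009, 1.0, 0.0]
wrist_force: [0.4, 0.2, -0.5]
width: 0.0417
```

The opening reads 41.7 mm where 56 was expected, so I'll look before moving.

Run:
```python
from h import *
s=arm.state();print(s['position'],s['width'])
im=arm.grab_frame('wrist');cv2.imwrite('pics/w3.png',im[:,:,::-1])
im=arm.grab_frame('scene');cv2.imwrite('pics/s3.png',cv2.resize(im[150:330,160:400,::-1],None,fx=3,fy=3))
print(arm.state()['width'])
```

```text
[ 0.50143099 -0.17745308  0.01145739] 0.041711604604630054
0.04065333180697576
```

View pics/w3.png

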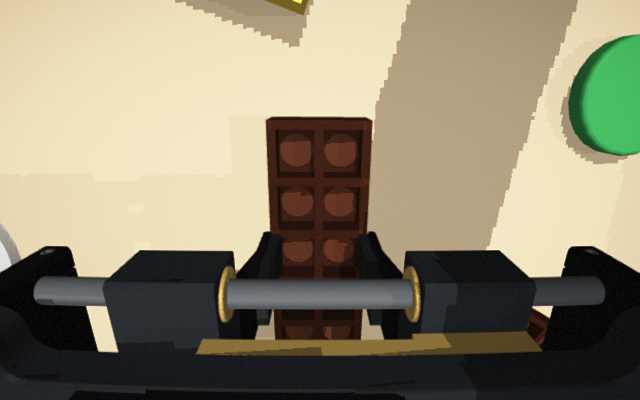

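View pics/s3.png

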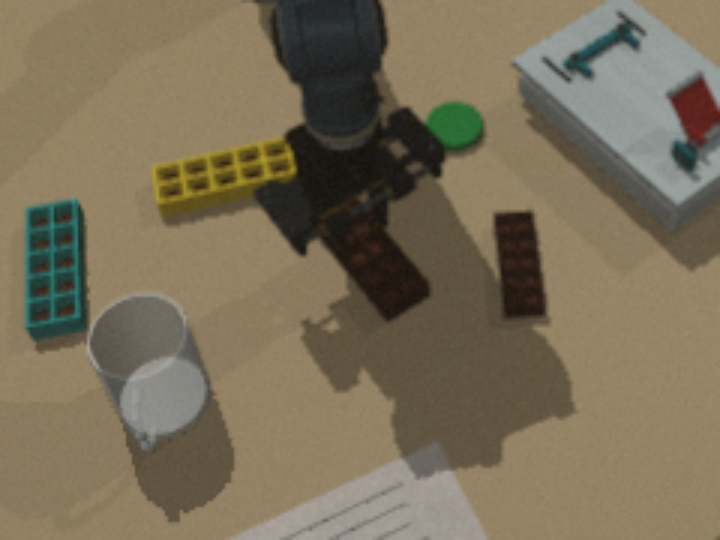

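Run:
```python
import cv2,numpy as np
a=cv2.imread('pics/w3.png')[215:345,190:450];b=cv2.imread('pics/w2.png')[215:345,190:450]
o=np.vstack([cv2.resize(x,None,fx=2.2,fy=2.2,interpolation=cv2.INTER_CUBIC) for x in (a,b)])
cv2.imwrite('pics/w3c.png',cv2.convertScaleAbs(o,alpha=2.2))
```

```text
(no output)
```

View pics/w3c.png

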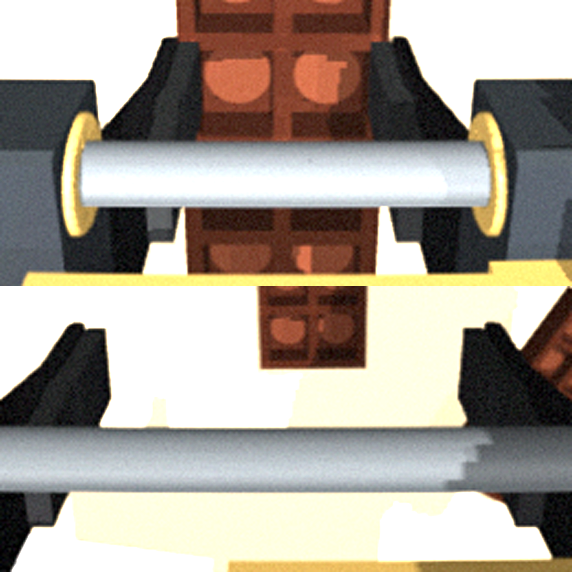

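Run:
```python
from h import *
s=arm.state();print(s['position'],s['width'],s['wrist_force'],s['moment'])
m=arm.camera_model('wrist')
c=px2w(m,[(266,118),(371,118),(270,232),(369,232)],.026,s);print(c.round(4))
# project finger tip / expected pads
R0=Rm(s)
for y in (20,28,43.5):
  for z in (8,-11,-30):
    print(y,z,w2px(m,s['position']+R0.apply([0,y/1e3,z/1e3]),s).round(0))
```

```text
[ 0.50142095 -0.17747032  0.01148418] 0.04065333180697576 [-0.75328278 -0.33632931  0.06174647] [0.06859214 0.00220766 0.00121731]
[[ 0.4325 -0.2073  0.026 ]
 [ 0.4315 -0.1524  0.026 ]
 [ 0.4971 -0.2068  0.026 ]
 [ 0.496  -0.1494  0.026 ]]
20 8 [[351. 225.]]
20 -11 [[354. 237.]]
20 -30 [[358. 252.]]
28 8 [[363. 225.]]
28 -11 [[368. 237.]]
28 -30 [[372. 252.]]
43.5 8 [[387. 225.]]
43.5 -11 [[394. 237.]]
43.5 -30 [[401. 252.]]
```

{"method": "step_arm", "body": {
  "plan": [
    [[0,0,0],[0,0,0]],
    [[0,0,0],[0,0,0]],
    [[0,0,0],[0,0,0]]
  ],
  "fingers": 30,
  "newtons": 45
}}

```text
time_s: 4.97
position: [0.5014, -0.1775, 0.0115]
ee_rot: [-0.0, -0.01, 1.0, 0.0]
wrist_force: [1.1, 0.3, -0.3]
width: 0.0304
```

Run:
```python
from h import *
s=arm.state();print(s['time_s'],s['position'],s['width'],s['wrist_force'],s['moment'])
im=arm.grab_frame('wrist');cv2.imwrite('pics/w4.png',cv2.convertScaleAbs(cv2.resize(im[90:345,190:450,::-1],None,fx=2.2,fy=2.2),alpha=2))
```

```text
4.975 [ 0.50143516 -0.17747034  0.01145151] 0.030441615306023392 [ 1.06360991  0.2549432  -0.3229248 ] [ 0.03467052 -0.01947315 -0.01671775]
```

View pics/w4.png

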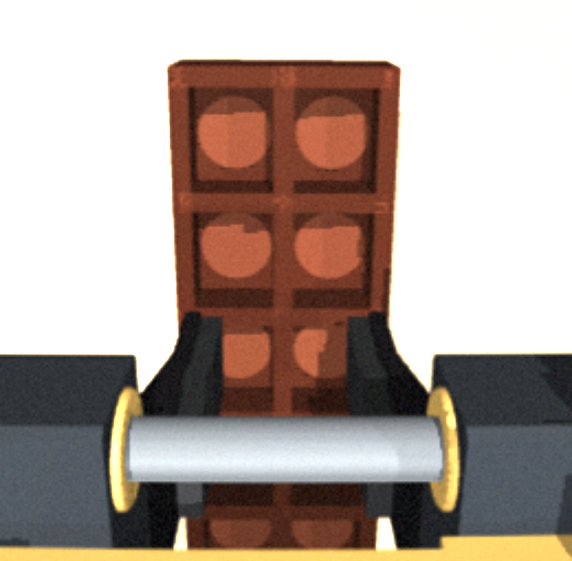

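The fingers stand above the mould's top face: they closed to 30 mm with no resistance and cover its surface in the picture. So the tips are not as far down as tips_ahead says. I'll open and find their true level by touching down gently.

{"method": "step_arm", "body": {
  "plan": [
    [[0,0,0],[0,0,0]],
    [[0,0,0],[0,0,0]],
    [[0,0,0],[0,0,0]],
    [[0,0,0],[0,0,0]],
    [[0,0,0],[0,0,0]],
    [[0,0,0],[0,0,0]],
    [[0,0,0],[0,0,0]]
  ],
  "fingers": 87
}}

```text
time_s: 5.9
position: [0.5014, -0.1774, 0.0115]
ee_rot: [-0.0, -0.01, 1.0, 0.0]
wrist_force: [-0.7, 0.3, -0.3]
width: 0.0857
```

{"method": "step_arm", "body": {
  "plan": [
    [[0,0,1],[0,0,0]],
    [[0,0,2],[0,0,0]],
    [[0,0,3],[0,0,0]],
    [[0,0,3],[0,0,0]]
  ]
}}

```text
time_s: 6.4
position: [0.5013, -0.1774, 0.0084]
ee_rot: [-0.0, -0.01, 1.0, 0.0]
wrist_force: [0.3, -0.3, 0.0]
width: 0.0869
```

Run:
```python
from h import *
s=arm.state();print(s['time_s'],s['position'],s['width'],s['wrist_force'],s['moment'])
im=arm.grab_frame('scene');cv2.imwrite('pics/s4.png',cv2.convertScaleAbs(cv2.resize(im[170:290,200:360,::-1],None,fx=4.5,fy=4.5,interpolation=cv2.INTER_CUBIC),alpha=1.6))
m=arm.camera_model('scene');R0=Rm(s)
for y in (-44,44):
  for z in (8,-11): print(y,z,(w2px(m,s['position']+R0.apply([0,y/1e3,z/1e3]))-[200,170])*4.5)
```

```text
6.4 [ 0.50134211 -0.17742936  0.00836345] 0.0869314763304862 [ 0.29247065 -0.34626397  0.00272878] [ 0.03029498  0.0061605  -0.04233875]
-44 8 [[313.57177958 313.80335291]]
-44 -11 [[310.73901621 299.44157412]]
44 8 [[412.7872321  254.68644111]]
44 -11 [[411.03935596 240.05368555]]
```

View pics/s4.png

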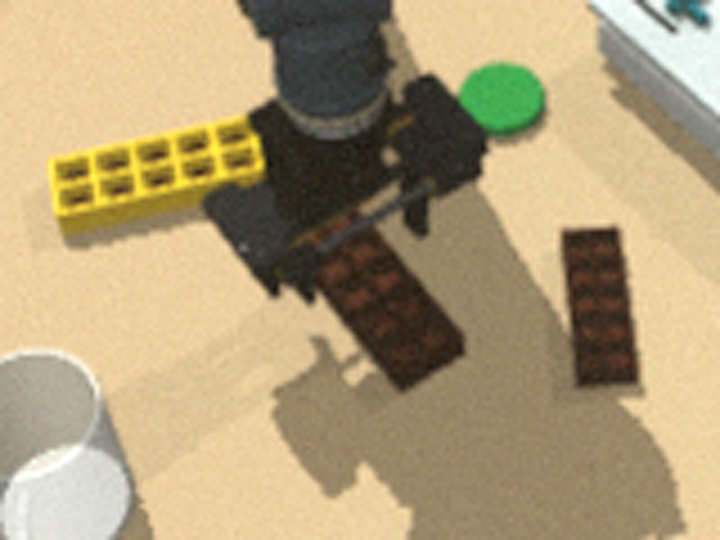

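In the scene view the tips are at about (305,300) and (420,235) in the crop, roughly 20 mm above where the model puts them. I'll keep descending by touch.

{"method": "step_arm", "body": {
  "plan": [
    [[0,0,3],[0,0,0]],
    [[0,0,6],[0,0,0]],
    [[0,0,9],[0,0,0]],
    [[0,0,9],[0,0,0]]
  ]
}}

```text
time_s: 6.95
position: [0.5011, -0.1774, -0.0009]
ee_rot: [-0.001, -0.01, 1.0, 0.0]
wrist_force: [0.3, -0.4, -0.3]
width: 0.0872
```

{"method": "step_arm", "body": {
  "plan": [
    [[0,0,1],[0,0,0]],
    [[0,0,2],[0,0,0]],
    [[0,0,3],[0,0,0]],
    [[0,0,4],[0,0,0]]
  ]
}}

```text
time_s: 7.45
position: [0.5011, -0.1774, -0.005]
ee_rot: [-0.001, -0.01, 1.0, 0.0]
wrist_force: [-0.0, -0.0, -0.4]
width: 0.087
```

Run:
```python
from h import *
s=arm.state();print(s['time_s'],s['position'],s['width'],s['wrist_force'],s['moment'])
im=arm.grab_frame('scene');cv2.imwrite('pics/s5.png',cv2.convertScaleAbs(cv2.resize(im[170:290,200:360,::-1],None,fx=4.5,fy=4.5,interpolation=cv2.INTER_CUBIC),alpha=1.6))
```

```text
7.45 [ 0.50112314 -0.17737699 -0.00497859] 0.08702279457340815 [-0.01196374 -0.01443726 -0.35015736] [0.07347692 0.02394565 0.05903433]
```

View pics/s5.png

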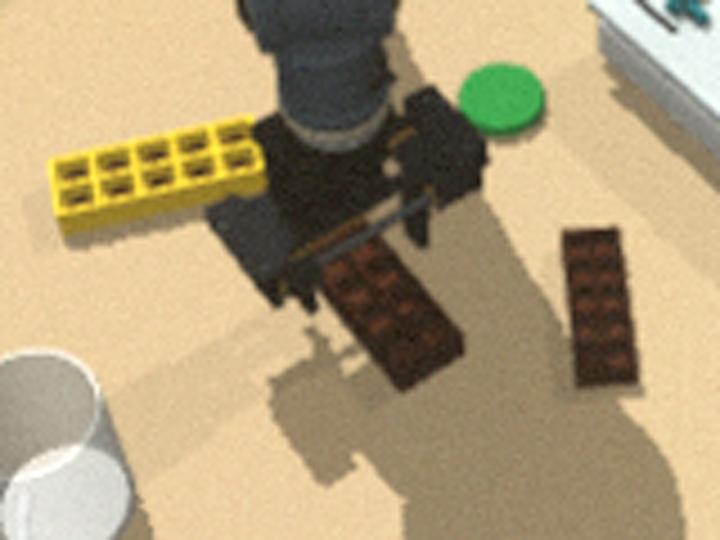

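{"method": "step_arm", "body": {
  "plan": [
    [[0,0,1.5],[0,0,0]],
    [[0,0,3],[0,0,0]],
    [[0,0,4.5],[0,0,0]],
    [[0,0,6],[0,0,0]]
  ]
}}

```text
time_s: 8.0
position: [0.501, -0.1773, -0.0112]
ee_rot: [-0.001, -0.009, 1.0, 0.0]
wrist_force: [0.2, 0.6, 0.7]
width: 0.0868
```

{"method": "step_arm", "body": {
  "plan": [
    [[0,0,1],[0,0,0]],
    [[0,0,2],[0,0,0]],
    [[0,0,2.5],[0,0,0]]
  ]
}}

```text
time_s: 8.38
position: [0.501, -0.1773, -0.0138]
ee_rot: [-0.001, -0.009, 1.0, 0.0]
wrist_force: [-0.0, -0.0, 1.1]
width: 0.0873
```

{"method": "step_arm", "body": {
  "plan": [
    [[0,0,1],[0,0,0]],
    [[0,0,2],[0,0,0]]
  ]
}}

```text
time_s: 8.62
position: [0.501, -0.1773, -0.0158]
ee_rot: [-0.001, -0.009, 1.0, 0.0]
wrist_force: [-0.2, -0.6, 0.4]
width: 0.0873
```

Run:
```python
from h import *
s=arm.state();print(s['time_s'],s['position'],s['width'],s['wrist_force'],s['moment'])
im=arm.grab_frame('scene');cv2.imwrite('pics/s6.png',cv2.convertScaleAbs(cv2.resize(im[190:270,230:330,::-1],None,fx=7,fy=7,interpolation=cv2.INTER_CUBIC),alpha=1.6))
```

```text
8.625 [ 0.50096062 -0.1773216  -0.01583986] 0.08730760226736209 [-0.22374217 -0.57069424  0.43496567] [ 0.07027448  0.01653229 -0.01197593]
```

View pics/s6.png

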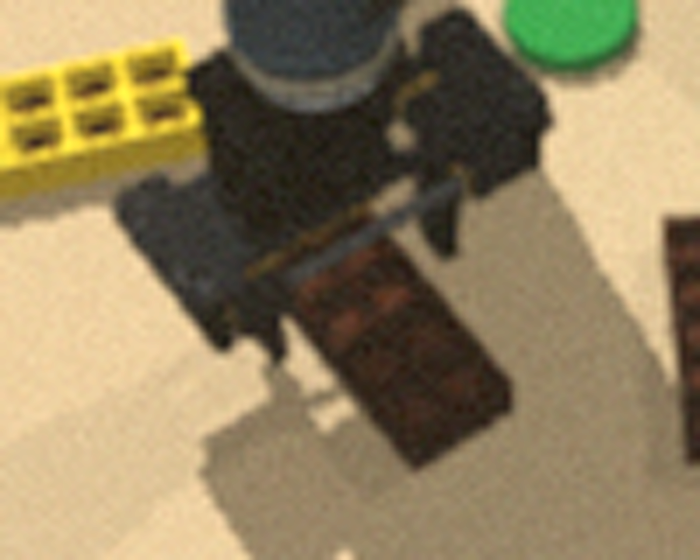

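{"method": "step_arm", "body": {
  "plan": [
    [[0,0,0.7],[0,0,0]],
    [[0,0,1.4],[0,0,0]],
    [[0,0,2],[0,0,0]]
  ]
}}

```text
time_s: 9.05
position: [0.5009, -0.1773, -0.018]
ee_rot: [-0.001, -0.01, 1.0, 0.0]
wrist_force: [-0.3, 0.7, 0.8]
width: 0.0868
```

{"method": "step_arm", "body": {
  "plan": [
    [[0,0,0.7],[0,0,0]],
    [[0,0,1.4],[0,0,0]],
    [[0,0,2],[0,0,0]]
  ]
}}

```text
time_s: 9.43
position: [0.5009, -0.1773, -0.02]
ee_rot: [-0.001, -0.01, 1.0, 0.0]
wrist_force: [-0.3, -0.4, -0.1]
width: 0.0872
```

{"method": "step_arm", "body": {
  "plan": [
    [[0,0,0.7],[0,0,0]],
    [[0,0,1.4],[0,0,0]],
    [[0,0,2],[0,0,0]]
  ]
}}

```text
time_s: 9.8
position: [0.5009, -0.1773, -0.0221]
ee_rot: [-0.001, -0.009, 1.0, 0.0]
wrist_force: [-0.3, -0.5, -0.1]
width: 0.087
```

Run:
```python
from h import *
s=arm.state();print(s['time_s'],s['position'],s['width'],s['wrist_force'],s['effort'].round(1))
im=arm.grab_frame('scene');cv2.imwrite('pics/s7.png',cv2.convertScaleAbs(cv2.resize(im[190:270,230:330,::-1],None,fx=7,fy=7,interpolation=cv2.INTER_CUBIC),alpha=1.6))
im=arm.grab_frame('wrist');cv2.imwrite('pics/w7.png',cv2.convertScaleAbs(im[:,:,::-1],alpha=1.6))
```

```text
9.8 [ 0.50087693 -0.17729052 -0.02208191] 0.0869906858246011 [-0.30693929 -0.53636794 -0.10748581] [ -0.  -43.7   3.  -13.6   0.    0.1  -0. ]
```

View pics/s7.png

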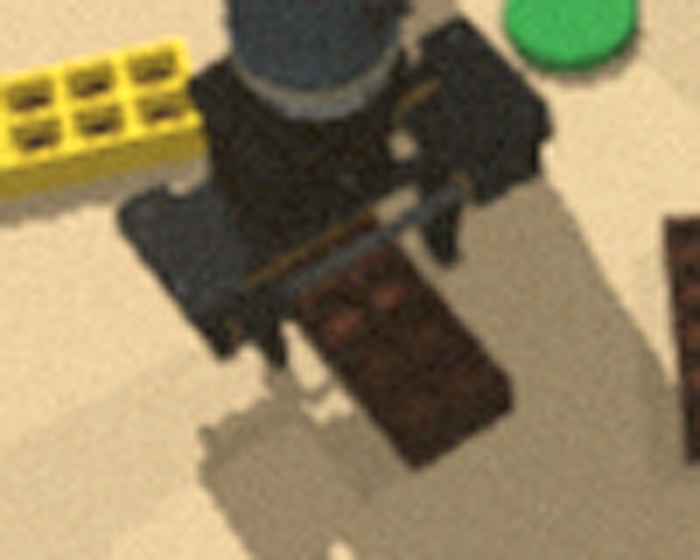

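View pics/w7.png

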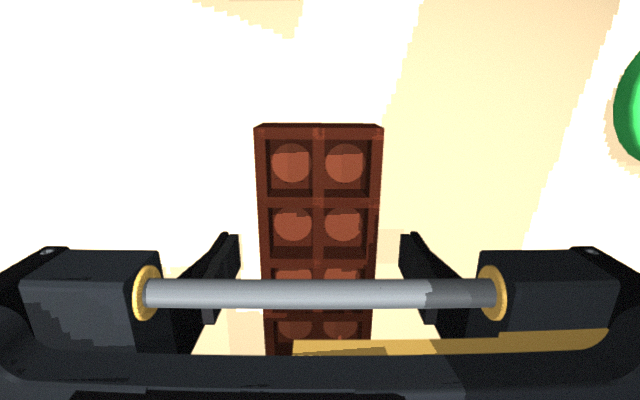

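The tips are now nearly on the worktop, since the shadow meets the tip at about (275,368) in the crop. They straddle the mould, so I'll close here.

{"method": "step_arm", "body": {
  "plan": [
    [[0,0,0],[0,0,0]],
    [[0,0,0],[0,0,0]],
    [[0,0,0],[0,0,0]],
    [[0,0,0],[0,0,0]],
    [[0,0,0],[0,0,0]],
    [[0,0,0],[0,0,0]]
  ],
  "fingers": 45,
  "newtons": 45
}}

```text
time_s: 10.65
position: [0.5008, -0.1774, -0.0221]
ee_rot: [-0.001, -0.01, 1.0, 0.0]
wrist_force: [0.3, -0.3, 0.3]
width: 0.0556
```

Width 55.6 mm means the mould is gripped. So the reported TCP reads about 22 mm below the underside of the held mould. I'll lift, then stop beside the shaker for a sharp wrist picture.

{"method": "step_arm", "body": {
  "plan": [
    [[0,0,-10],[0,0,0]],
    [[0,0,-40],[0,0,0]],
    [[0,0,-80],[0,0,0]],
    [[0,0,-125],[0,0,0]],
    [[0,25,-165],[0,0,0]],
    [[2,65,-185],[0,0,0]],
    [[5,110,-185],[0,0,0]],
    [[8,155,-185],[0,0,0]]
  ]
}}

```text
time_s: 11.65
position: [0.4894, -0.0214, 0.1636]
ee_rot: [-0.001, -0.009, 1.0, 0.001]
wrist_force: [0.8, 0.2, -2.5]
width: 0.0553
```

{"method": "step_arm", "body": {
  "plan": [
    [[2,25,0],[0,0,0]],
    [[4,45,0],[0,0,0]],
    [[4,50,0],[0,0,0]],
    [[4,50,0],[0,0,0]],
    [[4,50,0],[0,0,0]]
  ]
}}

```text
time_s: 12.28
position: [0.4845, 0.0273, 0.1637]
ee_rot: [-0.001, -0.008, 1.0, 0.0]
wrist_force: [1.0, -0.1, -3.5]
width: 0.0554
```

Run:
```python
from h import *
s=arm.state();print(s['time_s'],s['position'],s['ee_rot'],s['width'],s['wrist_force'],abs(s['joint_vel']).max())
im=arm.grab_frame('wrist');cv2.imwrite('pics/w8.png',im[:,:,::-1])
im=arm.grab_frame('scene');cv2.imwrite('pics/s8.png',cv2.convertScaleAbs(cv2.resize(im[100:280,240:460,::-1],None,fx=3.5,fy=3.5,interpolation=cv2.INTER_CUBIC),alpha=1.4))
```

```text
12.275 [0.48445888 0.02727817 0.16365305] [-9.40959668e-04 -8.34340895e-03  9.99964712e-01  2.75718438e-04] 0.05540211917469407 [ 0.96599535 -0.07332965 -3.48395968] 0.0034475470198115886
```

View pics/w8.png

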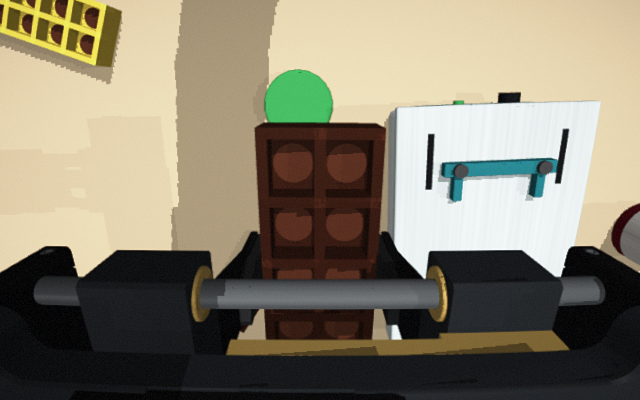

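View pics/s8.png

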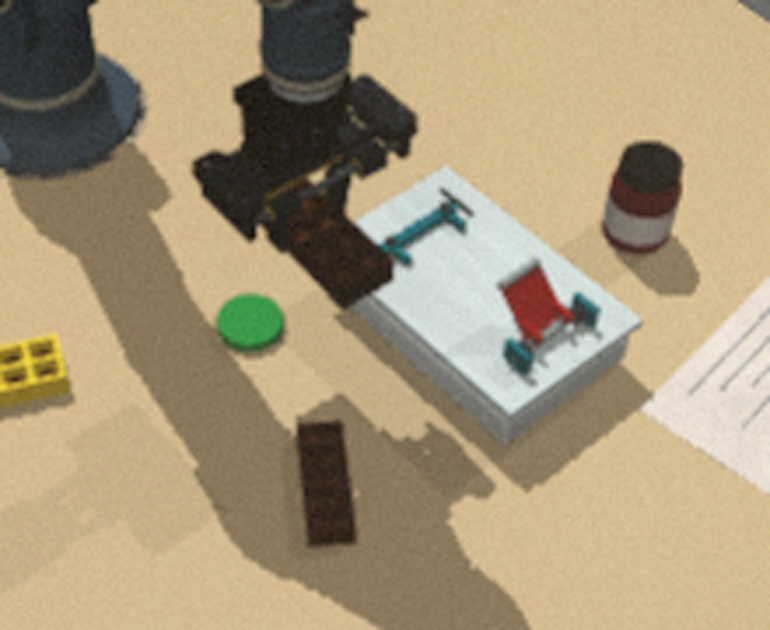

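The mould is held level, and the wrist view shows the lip sharply near (500,168). I'll measure the lip and platform from it.

Run:
```python
import cv2
im=cv2.imread('pics/w8.png')[90:250,385:605]
cv2.imwrite('pics/w8c.png',cv2.resize(im,None,fx=3.5,fy=3.5,interpolation=cv2.INTER_CUBIC))
```

```text
(no output)
```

View pics/w8c.png

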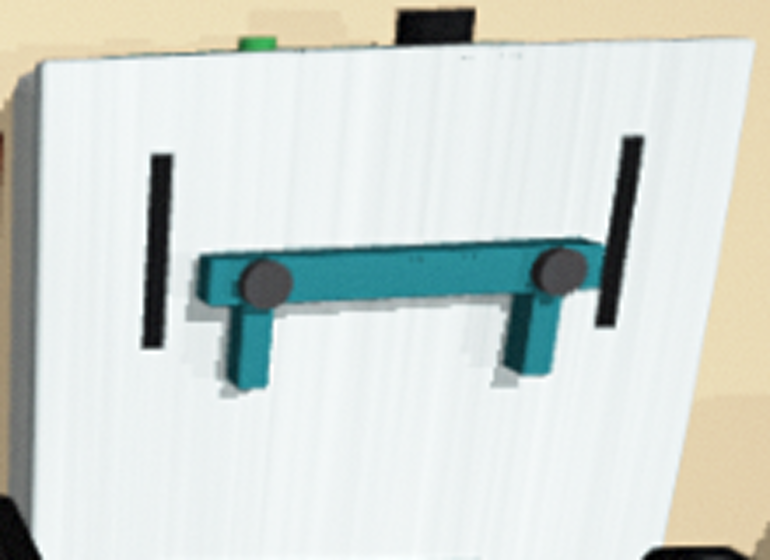

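Run:
```python
from h import *
m=arm.camera_model('wrist')
s=arm.state(); s['position']=np.array([.48446,.02728,.16365])
f=lambda q,z:px2w(m,np.array(q,float)/3.5+[385,90]-.35,z,s)
p=f([(40,63),(753,40)],.07);print('front corners',p.round(4),np.linalg.norm(p[0]-p[1]))
l=f([(215,303),(600,290)],.08);print('lip inner',l.round(4),np.linalg.norm(l[0]-l[1]))
lo=f([(205,258),(590,240)],.08);print('lip outer',lo.round(4))
c=f([(272,310),(267,385),(528,300),(523,373)],.08);print('cheek',c.round(4))
d=p[1]-p[0];yaw=np.arctan2(-d[0],d[1]);print('yaw',np.degrees(yaw))
yaw=np.radians(3.5)
ex=np.array([np.cos(yaw),np.sin(yaw),0]);ey=np.array([-ex[1],ex[0],0])
o=(p[0]+p[1])/2+ex*.14;print('seat',o)
for n,v in(('lip',l),('lo',lo),('ch',c),('p',p)): print(n,((v-o)@np.c_[ex,ey]*1000).round(1).tolist())
o2=np.array([.5477,.1888,.07]);print('vs top seat',((l-o2)@np.c_[ex,ey]*1000).round(1).tolist(),((c-o2)@np.c_[ex,ey]*1000).round(1).tolist())
# mould in gripper
mo=px2w(m,[(255,124),(385,124)],s['position'][2]+.0221+.026,s);print('mould near corners',mo.round(4))
```

```text
front corners [[0.413  0.09   0.07  ]
 [0.4017 0.2685 0.07  ]] 0.17884866069259542
lip inner [[0.4689 0.1358 0.08  ]
 [0.4637 0.2342 0.08  ]] 0.09854742277046379
lip outer [[0.4577 0.1319 0.08  ]
 [0.4511 0.2287 0.08  ]]
cheek [[0.4704 0.1504 0.08  ]
 [0.4899 0.1519 0.08  ]
 [0.4666 0.2157 0.08  ]
 [0.4857 0.2184 0.08  ]]
yaw 3.6473954994830224
seat [0.54709696 0.18781807 0.07      ]
lip [[-81.2, -47.1], [-80.5, 51.4]]
lo [[-92.6, -50.4], [-93.3, 46.7]]
ch [[-78.8, -32.7], [-59.3, -32.4], [-78.6, 32.8], [-59.4, 34.3]]
p [[-139.8, -89.4], [-140.2, 89.4]]
vs top seat [[-81.8, -48.1], [-81.1, 50.5]] [[-79.5, -33.7], [-59.9, -33.3], [-79.3, 31.8], [-60.1, 33.4]]
mould near corners [[ 0.4156 -0.0019  0.2118]
 [ 0.4147  0.0533  0.2118]]
```

The two views agree: seat (0.547, 0.188, 0.070), yaw 3.6°, free width between cheeks ±33 mm, lip inner face at about -81 mm. Next I'll work out the approach.

```bash
cat >> h.py <<'E'
YAW=np.radians(3.6);SEAT=np.array([.5471,.1880,.07]);TM=np.array([-.0115,0,-.0221])
def goal(xe,ze,th,y=0):
    Rt=toolR(YAW,th); M=R.from_euler('z',YAW)*R.from_euler('y',th)
    edge=SEAT+R.from_euler('z',YAW).apply(np.array([xe,y,ze])/1e3)
    o=edge-M.apply([.08,0,0]); return o+M.apply(TM),Rt
def where(s=None):
    s=s or arm.state();B=R.from_matrix(np.diag([-1,1,-1.]));M=R.from_euler('z',-YAW)*Rm(s)*B.inv()
    p=R.from_euler('z',-YAW).apply(s['position']-SEAT)-M.apply(TM)
    d=M.apply([1,0,0]);e=p+.08*d;b=p-.08*d
    f=R.from_euler('z',-YAW).apply(s['wrist_force'])
    print('t',s['time_s'],'edge+x',(e*1000).round(1),'edge-x',(b*1000).round(1),'pitch',round(-np.arcsin(d[2]),3),'yaw',round(np.arctan2(d[1],d[0]),4),'F',f.round(1),'w',round(s['width']*1e3,1))
def go(*gs):
    s=arm.state()
    for g in gs: print(g,delta(*goal(*g),s))
E
python3 - <<'E'
from h import *
where();go((35,80,.07),(35,60,.14),(42,6,.14),(62,4,.12))
E
```

```text
t 12.375 edge+x [  18.9 -160.5  115.6] edge-x [-140.9 -153.1  115.9] pitch 0.002 yaw -0.046 F [ 0.2  0.2 -2.4] w 55.8
(35, 80, 0.07) ([-7.6, 156.7, 29.4], [0.0024, 0.0682, -0.046])
(35, 60, 0.14) ([-6.7, 156.7, 42.9], [0.004, 0.1382, -0.0459])
(42, 6, 0.14) ([-13.8, 156.9, 96.9], [0.004, 0.1382, -0.0459])
(62, 4, 0.12) ([-34.0, 157.9, 100.7], [0.0036, 0.1182, -0.0459])
```

{"method": "step_arm", "body": {
  "plan": [
    [[-2,30,4],[0,0.01,-0.01]],
    [[-4,75,10],[0,0.03,-0.02]],
    [[-6,120,20],[0,0.05,-0.035]],
    [[-7,150,28],[0.002,0.068,-0.046]],
    [[-7.5,157,30],[0.002,0.09,-0.046]],
    [[-7,157,43],[0.004,0.138,-0.046]],
    [[-7,157,43],[0.004,0.138,-0.046]],
    [[-7,157,43],[0.004,0.138,-0.046]]
  ]
}}

```text
time_s: 13.38
position: [0.4891, 0.1835, 0.121]
ee_rot: [-0.07, -0.03, 0.997, -0.002]
wrist_force: [-0.2, 0.2, -2.1]
width: 0.0557
```

Run:
```python
from h import *
where();go((42,30,.14),(42,6,.14))
im=arm.grab_frame('scene');cv2.imwrite('pics/s9.png',cv2.convertScaleAbs(cv2.resize(im[100:240,290:450,::-1],None,fx=4.5,fy=4.5,interpolation=cv2.INTER_CUBIC),alpha=1.4))
im=arm.grab_frame('wrist');cv2.imwrite('pics/w9.png',im[:,:,::-1])
```

```text
t 13.375 edge+x [35.5 -1.  60.2] edge-x [-122.9   -0.8   82.4] pitch 0.139 yaw -0.0018 F [-0.2  0.2 -2.1] w 55.7
(42, 30, 0.14) ([-10.6, 0.9, 28.9], [-0.0003, 0.0007, -0.0018])
(42, 6, 0.14) ([-13.9, 0.9, 52.7], [-0.0003, 0.0007, -0.0018])
```

View pics/s9.png

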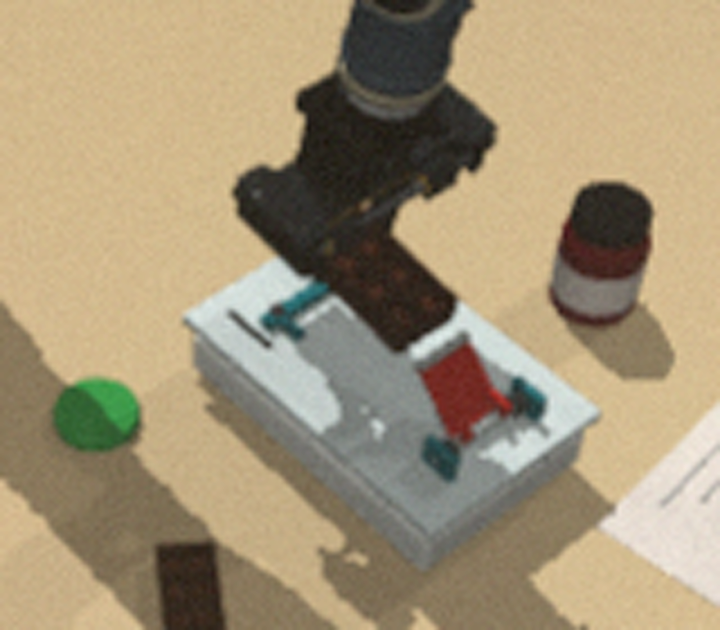

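View pics/w9.png

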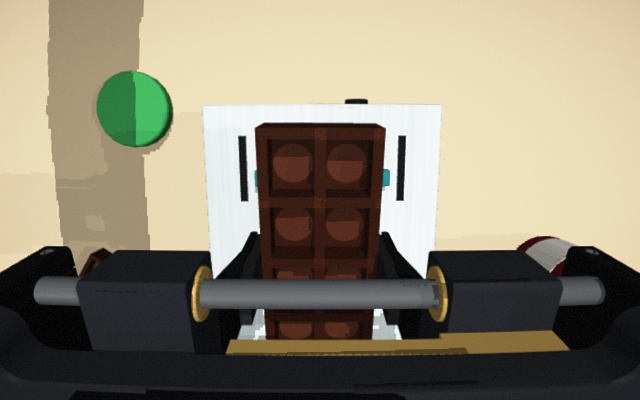

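It is aligned: the lip's ends show evenly on both sides of the mould at (255,178) and (389,178). I'll lower it in front of the arm.

{"method": "step_arm", "body": {
  "plan": [
    [[-5,1,10],[0,0,-0.002]],
    [[-10,1,20],[0,0,-0.002]],
    [[-10.5,1,29],[0,0,-0.002]],
    [[-12,1,37],[0,0,-0.002]],
    [[-13,1,44],[0,0,-0.002]],
    [[-14,1,49],[0,0,-0.002]],
    [[-14,1,51],[0,0,-0.002]],
    [[-14,1,51],[0,0,-0.002]]
  ]
}}

```text
time_s: 14.48
position: [0.4957, 0.1855, 0.0689]
ee_rot: [-0.069, -0.032, 0.997, -0.002]
wrist_force: [-0.7, 0.0, -3.4]
width: 0.0558
```

Run:
```python
from h import *
where();go((52,4,.13),(62,3,.12),(66,2,.1),(69,1,.085))
im=arm.grab_frame('scene');cv2.imwrite('pics/s10.png',cv2.convertScaleAbs(cv2.resize(im[100:240,290:450,::-1],None,fx=4.5,fy=4.5,interpolation=cv2.INTER_CUBIC),alpha=1.4))
```

```text
t 14.475 edge+x [42.2  0.8  8.1] edge-x [-116.2    0.7   30.3] pitch 0.139 yaw 0.0012 F [-0.7  0.1 -3.4] w 55.8
(52, 4, 0.13) ([-10.4, -0.8, 3.6], [0.0003, -0.0088, 0.0012])
(62, 3, 0.12) ([-20.7, -0.8, 4.1], [0.0003, -0.0188, 0.0012])
(66, 2, 0.1) ([-25.3, -0.8, 6.3], [0.0003, -0.0388, 0.0011])
(69, 1, 0.085) ([-28.8, -0.8, 8.3], [0.0003, -0.0538, 0.0011])
```

View pics/s10.png

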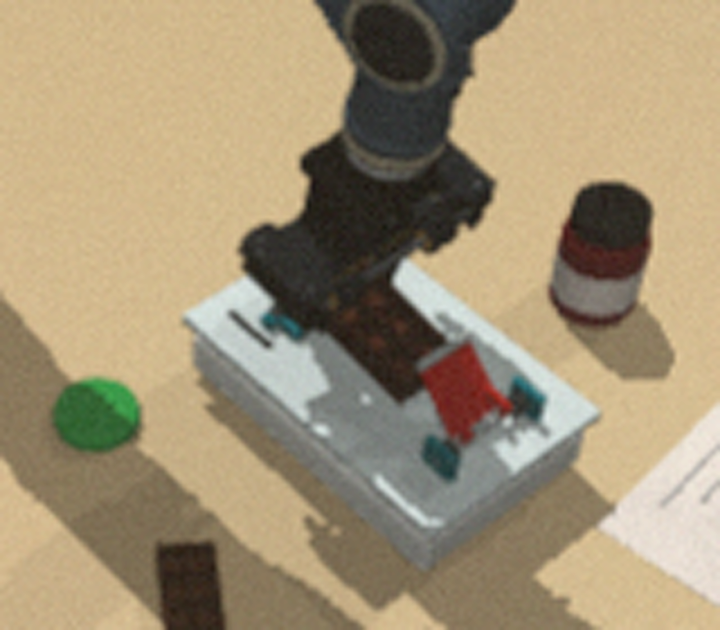

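{"method": "step_arm", "body": {
  "plan": [
    [[-5,-0.8,3],[0,-0.005,0.001]],
    [[-10.5,-0.8,4],[0,-0.009,0.001]],
    [[-16,-0.8,4],[0,-0.014,0.001]],
    [[-20.5,-0.8,4],[0,-0.019,0.001]],
    [[-23,-0.8,5],[0,-0.029,0.001]],
    [[-25.5,-0.8,6],[0,-0.039,0.001]],
    [[-25.5,-0.8,6],[0,-0.039,0.001]]
  ]
}}

```text
time_s: 15.4
position: [0.52, 0.1863, 0.0595]
ee_rot: [-0.05, -0.032, 0.998, -0.001]
wrist_force: [-0.0, -0.1, -2.9]
width: 0.056
```

Run:
```python
from h import *
where();go((69,1,.085),(71,.5,.085),(73,.5,.08),(75,.5,.08))
```

```text
t 15.4 edge+x [66.1  0.1  2.4] edge-x [-93.1   0.   18.4] pitch 0.1 yaw 0.0003 F [-0.  -0.1 -2.9] w 56.0
(69, 1, 0.085) ([-3.4, -0.0, 2.5], [0.0003, -0.0147, 0.0003])
(71, 0.5, 0.085) ([-5.4, -0.0, 2.8], [0.0003, -0.0147, 0.0003])
(73, 0.5, 0.08) ([-7.5, -0.0, 3.0], [0.0003, -0.0197, 0.0003])
(75, 0.5, 0.08) ([-9.5, -0.0, 2.8], [0.0003, -0.0197, 0.0003])
```

{"method": "step_arm", "body": {
  "plan": [
    [[-1.7,0,1.2],[0,-0.007,0]],
    [[-3.4,0,2.4],[0,-0.015,0]],
    [[-4.5,0,2.6],[0,-0.015,0]],
    [[-5.4,0,2.8],[0,-0.015,0]],
    [[-5.4,0,2.8],[0,-0.015,0]]
  ]
}}

```text
time_s: 16.02
position: [0.5252, 0.1866, 0.0562]
ee_rot: [-0.042, -0.031, 0.999, -0.001]
wrist_force: [1.6, 0.5, -3.4]
width: 0.0556
```

{"method": "step_arm", "body": {
  "plan": [
    [[-0.7,0,0],[0,0,0]],
    [[-1.4,0,0],[0,0,0]],
    [[-2,0,0],[0,0,0]],
    [[-2,0,0],[0,0,0]]
  ]
}}

```text
time_s: 16.52
position: [0.527, 0.1867, 0.0559]
ee_rot: [-0.043, -0.031, 0.999, -0.001]
wrist_force: [-0.5, 0.4, -3.0]
width: 0.0557
```

Run:
```python
from h import *
where();go((75,.5,.08),(77,.5,.08))
```

```text
t 16.525 edge+x [72.9  0.   0.2] edge-x [-86.5  -0.   13.8] pitch 0.085 yaw 0.0002 F [-0.5  0.5 -3. ] w 55.7
(75, 0.5, 0.08) ([-2.2, 0.0, -0.1], [0.0002, -0.0051, 0.0002])
(77, 0.5, 0.08) ([-4.2, 0.0, -0.2], [0.0002, -0.0051, 0.0002])
```

{"method": "step_arm", "body": {
  "plan": [
    [[-0.7,0,0],[0,0,0]],
    [[-1.4,0,0],[0,0,0]],
    [[-2,0,0],[0,0,0]],
    [[-2,0,0],[0,0,0]]
  ]
}}

```text
time_s: 17.02
position: [0.5273, 0.1867, 0.0556]
ee_rot: [-0.044, -0.032, 0.999, -0.002]
wrist_force: [-5.1, -0.9, -0.3]
width: 0.0558
```

{"method": "step_arm", "body": {
  "plan": [
    [[-0.7,0,0],[0,0,0]],
    [[-1.4,0,0],[0,0,0]],
    [[-2,0,0],[0,0,0]],
    [[-2,0,0],[0,0,0]]
  ]
}}

```text
time_s: 17.52
position: [0.5273, 0.1867, 0.0555]
ee_rot: [-0.046, -0.032, 0.998, -0.002]
wrist_force: [-7.4, -1.0, 2.8]
width: 0.0556
```

Run:
```python
from h import *
where();go((79,.5,.08),(81,.5,.08))
im=arm.grab_frame('scene');cv2.imwrite('pics/s11.png',cv2.convertScaleAbs(cv2.resize(im[130:220,320:440,::-1],None,fx=6,fy=6,interpolation=cv2.INTER_CUBIC),alpha=1.4))
```

```text
t 17.525 edge+x [73.3  0.  -1. ] edge-x [-86.   -0.1  13.8] pitch 0.093 yaw 0.0008 F [-7.4 -0.5  2.8] w 55.6
(79, 0.5, 0.08) ([-5.9, 0.1, -0.8], [-0.0007, -0.0126, 0.0008])
(81, 0.5, 0.08) ([-7.8, 0.1, -1.0], [-0.0007, -0.0126, 0.0008])
```

View pics/s11.png

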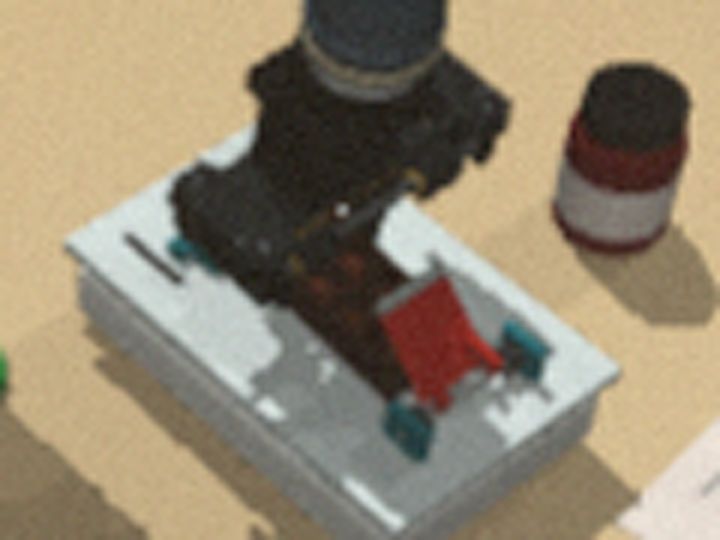

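Contact is at +x edge 73.3 mm, so the top edge is at about 75.7, where 76 was predicted. The robot is compliant, so I'll push with a gradual overcommand.

{"method": "step_arm", "body": {
  "plan": [
    [[-2,0,-0.8],[0,-0.01,0]],
    [[-2.7,0,-0.8],[0,-0.012,0]],
    [[-3.4,0,-0.8],[0,-0.012,0]],
    [[-4,0,-0.8],[0,-0.012,0]],
    [[-4,0,-0.8],[0,-0.012,0]]
  ]
}}

```text
time_s: 18.2
position: [0.5282, 0.1867, 0.0553]
ee_rot: [-0.043, -0.032, 0.999, -0.002]
wrist_force: [-9.0, -0.0, 1.3]
width: 0.0557
```

Run:
```python
from h import *
where();go((79,.5,.08),(81,.5,.08))
```

```text
t 18.2 edge+x [74.1  0.  -0.6] edge-x [-85.3  -0.2  13.3] pitch 0.087 yaw 0.0013 F [-9.   0.5  1.3] w 55.7
(79, 0.5, 0.08) ([-4.9, 0.1, -0.9], [-0.0017, -0.007, 0.0013])
(81, 0.5, 0.08) ([-6.9, 0.1, -1.0], [-0.0017, -0.007, 0.0013])
```

{"method": "step_arm", "body": {
  "plan": [
    [[-3.5,0,-0.9],[0,-0.006,0.001]],
    [[-4.3,0,-0.9],[0,-0.006,0.001]],
    [[-5.1,0,-0.9],[0,-0.006,0.001]],
    [[-6,0,-0.9],[0,-0.006,0.001]],
    [[-6,0,-0.9],[0,-0.006,0.001]]
  ]
}}

```text
time_s: 18.82
position: [0.53, 0.1868, 0.0552]
ee_rot: [-0.045, -0.032, 0.998, -0.003]
wrist_force: [-11.4, -1.0, 2.6]
width: 0.0558
```

Run:
```python
from h import *
where();go((79,.5,.08),(81,.5,.08))
```

```text
t 18.825 edge+x [76.  0. -1.] edge-x [-83.4  -0.2  13.4] pitch 0.09 yaw 0.001 F [-11.4  -0.3   2.6] w 55.8
(79, 0.5, 0.08) ([-3.1, 0.1, -0.9], [-0.0027, -0.0097, 0.001])
(81, 0.5, 0.08) ([-5.1, 0.1, -1.0], [-0.0027, -0.0097, 0.001])
```

{"method": "step_arm", "body": {
  "plan": [
    [[-4.5,0,-0.9],[0,-0.008,0]],
    [[-5.5,0,-0.9],[0,-0.009,0]],
    [[-6.5,0,-0.9],[0,-0.009,0]],
    [[-7.3,0,-0.9],[0,-0.009,0]],
    [[-7.3,0,-0.9],[0,-0.009,0]]
  ]
}}

```text
time_s: 19.45
position: [0.5318, 0.1868, 0.0547]
ee_rot: [-0.046, -0.032, 0.998, -0.004]
wrist_force: [-14.1, -1.0, 3.7]
width: 0.0556
```

Run:
```python
from h import *
where();go((81,.5,.08))
```

```text
t 19.45 edge+x [77.8  0.1 -1.7] edge-x [-81.6  -0.2  13. ] pitch 0.092 yaw 0.0018 F [-14.1  -0.1   3.7] w 55.6
(81, 0.5, 0.08) ([-3.3, 0.2, -1.4], [-0.0042, -0.012, 0.0018])
```

{"method": "step_arm", "body": {
  "plan": [
    [[-5.5,0,-1.2],[0,-0.01,0]],
    [[-6.5,0,-1.5],[0,-0.012,0]],
    [[-7.5,0,-1.5],[0,-0.012,0]],
    [[-8.2,0,-1.5],[0,-0.012,0]],
    [[-8.2,0,-1.5],[0,-0.012,0]]
  ]
}}

```text
time_s: 20.08
position: [0.5333, 0.1868, 0.0544]
ee_rot: [-0.047, -0.033, 0.998, -0.004]
wrist_force: [-15.4, -2.4, 3.8]
width: 0.0557
```

Run:
```python
from h import *
where();go((82,0,.08))
im=arm.grab_frame('scene');cv2.imwrite('pics/s12.png',cv2.convertScaleAbs(cv2.resize(im[130:220,320:440,::-1],None,fx=6,fy=6,interpolation=cv2.INTER_CUBIC),alpha=1.4))
im=arm.grab_frame('wrist');cv2.imwrite('pics/w12.png',im[:,:,::-1])
```

```text
t 20.075 edge+x [79.3  0.  -2.2] edge-x [-80.   -0.4  12.8] pitch 0.094 yaw 0.0026 F [-15.5  -1.4   3.8] w 55.7
(82, 0, 0.08) ([-2.8, 0.3, -1.1], [-0.006, -0.0138, 0.0026])
```

View pics/s12.png

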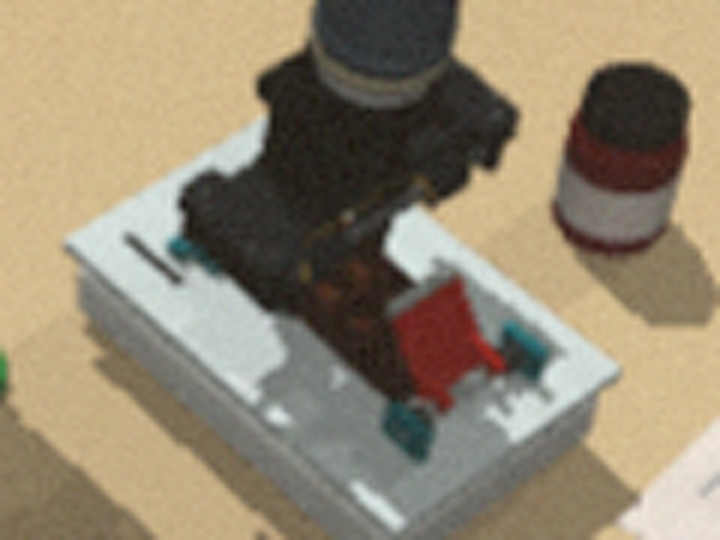

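View pics/w12.png

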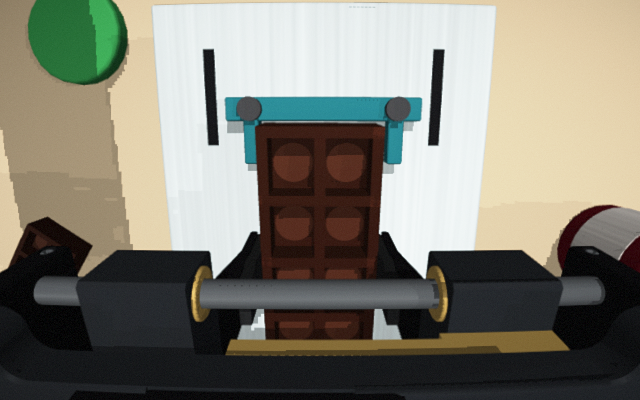

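The mould's -x end now stands just over the lip's inner edge: mould edge at row 125, lip inner edge at row 122. It needs about 2–3 mm more.

{"method": "step_arm", "body": {
  "plan": [
    [[-6.5,0,-1.8],[0,-0.01,-0.002]],
    [[-7.5,0,-1.8],[0,-0.01,-0.002]],
    [[-8.3,0,-1.8],[0,-0.01,-0.002]],
    [[-9,0,-1.8],[0,-0.01,-0.002]],
    [[-9,0,-1.8],[0,-0.01,-0.002]]
  ]
}}

```text
time_s: 20.8
position: [0.5345, 0.1865, 0.0539]
ee_rot: [-0.05, -0.034, 0.998, -0.006]
wrist_force: [-16.9, -2.0, 2.7]
width: 0.0557
```

Run:
```python
from h import *
s=arm.state();where(s);go((82,0,.08))
im=arm.grab_frame('wrist');cv2.imwrite('pics/w13.png',cv2.resize(im[80:240,210:430,::-1],None,fx=3.5,fy=3.5,interpolation=cv2.INTER_CUBIC))
```

```text
t 20.8 edge+x [80.6 -0.  -3.2] edge-x [-78.6  -0.9  12.8] pitch 0.1 yaw 0.0052 F [-17.   -0.9   2.7] w 55.7
(82, 0, 0.08) ([-1.5, 0.7, -1.5], [-0.0083, -0.0199, 0.0053])
```

View pics/w13.png

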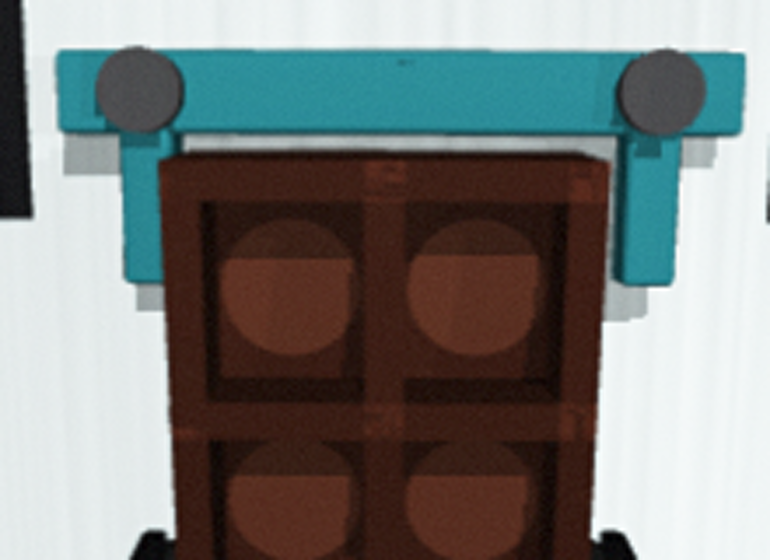

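Run:
```python
from h import *
m=arm.camera_model('wrist');s=arm.state()
def f(q,z):
    p=px2w(m,np.array(q,float)/3.5+[210,80]-.35,z,s)
    return (R.from_euler('z',-YAW).apply(p-SEAT)*1000).round(1)
print('lip in',f([(62,135),(740,135)],.08));print('bot',f([(185,152),(590,152)],.0815));print('top',f([(160,163),(608,163)],.107))
print('cheeks',f([(180,150),(163,282),(625,140),(618,282)],.08))
print((R.from_euler('z',-YAW).apply(s['position']-SEAT)*1000).round(1))
```

```text
lip in [[-80.  -48.5  10. ]
 [-80.6  50.3  10. ]]
bot [[-77.6 -30.2  11.5]
 [-77.9  28.3  11.5]]
top [[-75.9 -28.9  37. ]
 [-76.3  26.2  37. ]]
cheeks [[-77.9 -31.2  10. ]
 [-58.6 -34.2  10. ]
 [-79.7  33.6  10. ]
 [-59.   33.4  10. ]]
[-12.6  -0.7 -16.1]
```

The wrist view shows about 2.6 mm between the mould's -x end and the lip, so the end is inside. Now I'll let that end down while keeping the push.

Run:
```python
from h import *
where();go((86.8,-1.5,.085),(86.6,-1.2,.07),(86.4,-1,.055),(86.2,-.7,.04),(86,-.5,.025))
```

```text
t 20.85 edge+x [80.6  0.  -3.2] edge-x [-78.6  -0.8  12.8] pitch 0.1 yaw 0.0053 F [-16.7  -1.7   4.1] w 56.1
(86.8, -1.5, 0.085) ([-6.3, 0.6, -0.9], [-0.0083, -0.0149, 0.0054])
(86.6, -1.2, 0.07) ([-6.5, 0.6, 0.1], [-0.0082, -0.0299, 0.0054])
(86.4, -1, 0.055) ([-6.6, 0.6, 1.3], [-0.0082, -0.0449, 0.0055])
(86.2, -0.7, 0.04) ([-6.8, 0.6, 2.4], [-0.0082, -0.0599, 0.0056])
(86, -0.5, 0.025) ([-7.0, 0.7, 3.6], [-0.0081, -0.0749, 0.0056])
```

{"method": "step_arm", "body": {
  "plan": [
    [[-7.3,0.5,-0.9],[-0.004,-0.015,0.004]],
    [[-7.4,0.5,0.1],[-0.004,-0.03,0.004]],
    [[-7.4,0.5,1.3],[-0.004,-0.045,0.004]],
    [[-7.4,0.5,2.4],[-0.004,-0.06,0.004]],
    [[-7.4,0.5,3.6],[-0.004,-0.075,0.004]]
  ]
}}

```text
time_s: 21.48
position: [0.5371, 0.187, 0.048]
ee_rot: [-0.017, -0.033, 0.999, -0.003]
wrist_force: [-8.2, -1.2, 1.3]
width: 0.0556
```

Run:
```python
from h import *
s=arm.state();where(s);go((86,0,.025),(86,0,0))
im=arm.grab_frame('wrist');cv2.imwrite('pics/w14.png',cv2.resize(im[80:240,210:430,::-1],None,fx=3.5,fy=3.5,interpolation=cv2.INTER_CUBIC))
```

```text
t 21.475 edge+x [82.2 -0.1 -2.9] edge-x [-77.8  -0.5   2.4] pitch 0.033 yaw 0.0023 F [-8.2 -0.7  1.3] w 55.6
(86, 0, 0.025) ([-3.9, 0.4, -2.3], [-0.0055, -0.0082, 0.0023])
(86, 0, 0) ([-4.5, 0.4, -0.0], [-0.0055, -0.0332, 0.0024])
```

View pics/w14.png

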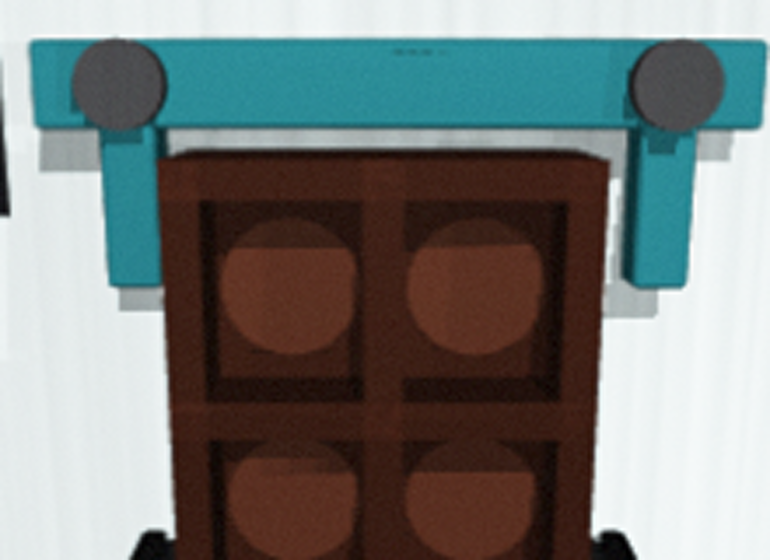

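The end is behind the lip and between the cheeks, almost down. I'll finish the rotation and relax the push.

{"method": "step_arm", "body": {
  "plan": [
    [[-4.5,0.6,0.5],[-0.005,-0.015,0.002]],
    [[-4,0.6,0.8],[-0.005,-0.027,0.002]],
    [[-3.5,0.6,1],[-0.005,-0.035,0.002]],
    [[-3,0.6,1],[-0.005,-0.035,0.002]],
    [[-3,0.6,1],[-0.005,-0.035,0.002]]
  ]
}}

```text
time_s: 22.15
position: [0.5386, 0.1872, 0.0478]
ee_rot: [-0.0, -0.032, 1.0, -0.001]
wrist_force: [-7.3, -1.7, 7.4]
width: 0.0557
```

Run:
```python
from h import *
s=arm.state();where(s)
im=arm.grab_frame('wrist');cv2.imwrite('pics/w15.png',cv2.resize(im[80:240,210:430,::-1],None,fx=3.5,fy=3.5,interpolation=cv2.INTER_CUBIC))
im=arm.grab_frame('scene');cv2.imwrite('pics/s15.png',cv2.convertScaleAbs(cv2.resize(im[130:220,320:440,::-1],None,fx=6,fy=6,interpolation=cv2.INTER_CUBIC),alpha=1.4))
```

```text
t 22.15 edge+x [83.  -0.2 -0.2] edge-x [-77.   -0.3  -0. ] pitch 0.001 yaw 0.0004 F [-7.4 -1.3  7.4] w 55.7
```

View pics/w15.png

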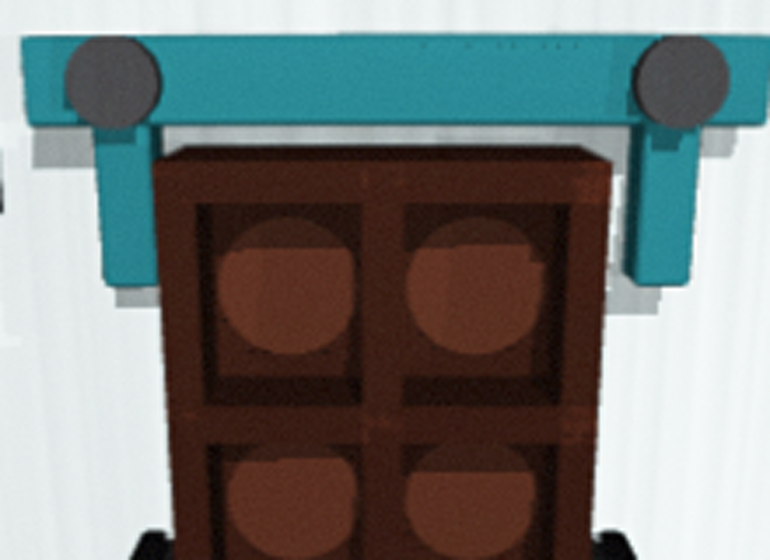

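View pics/s15.png

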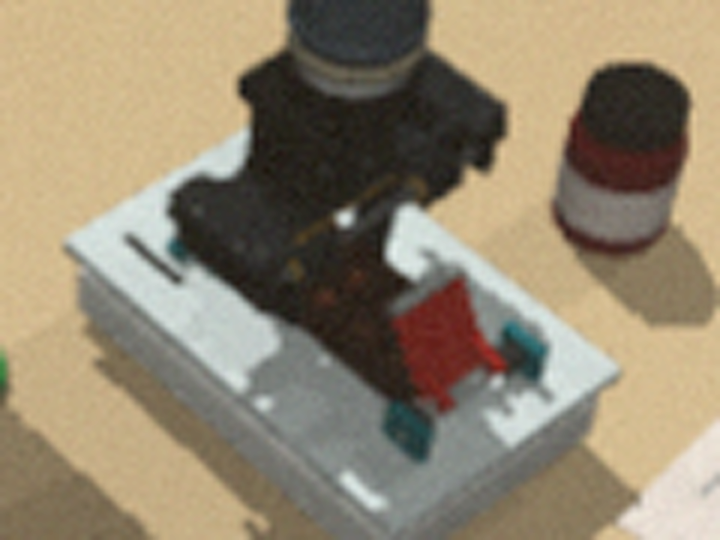

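The mould is flat (pitch 0.001, both edges at z about 0), with roughly a 3 mm gap to the lip. I'll ease it back towards the lip to find it by touch.

{"method": "step_arm", "body": {
  "plan": [
    [[-1.5,0.3,0],[0,0,0]],
    [[0,0.3,0],[0,0,0]],
    [[1,0.3,0],[0,0,0]],
    [[2,0.3,0],[0,0,0]],
    [[3,0.3,0],[0,0,0]],
    [[3,0.3,0],[0,0,0]]
  ]
}}

```text
time_s: 23.0
position: [0.536, 0.1873, 0.0478]
ee_rot: [-0.0, -0.031, 1.0, -0.001]
wrist_force: [0.8, -1.4, -4.5]
width: 0.0556
```

Run:
```python
from h import *
s=arm.state();where(s)
im=arm.grab_frame('wrist');cv2.imwrite('pics/w16.png',cv2.resize(im[80:240,210:430,::-1],None,fx=3.5,fy=3.5,interpolation=cv2.INTER_CUBIC))
```

```text
t 23.0 edge+x [80.4  0.1 -0.1] edge-x [-79.6   0.1  -0.1] pitch 0.0 yaw 0.0002 F [ 0.7 -1.4 -4.5] w 55.6
```

View pics/w16.png

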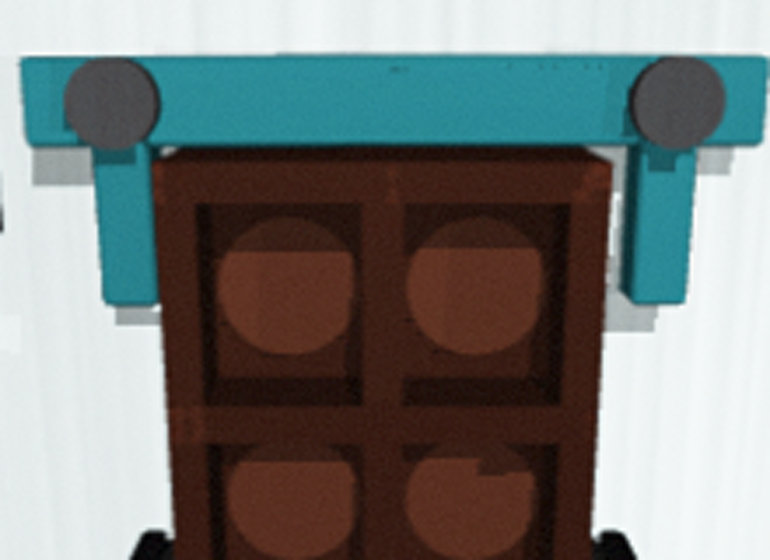

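{"method": "step_arm", "body": {
  "plan": [
    [[0.5,0.2,0.3],[0,0,0]],
    [[1,0.2,0.3],[0,0,0]],
    [[1.5,0.2,0.3],[0,0,0]],
    [[2,0.2,0.3],[0,0,0]]
  ]
}}

```text
time_s: 23.55
position: [0.5356, 0.1874, 0.0478]
ee_rot: [0.002, -0.031, 1.0, -0.0]
wrist_force: [6.3, -1.1, -4.0]
width: 0.0558
```

Run:
```python
from h import *
where()
```

```text
t 23.55 edge+x [79.9  0.1  0.2] edge-x [-80.1   0.2  -0.3] pitch -0.003 yaw -0.0001 F [ 6.2 -1.5 -4. ] w 55.8
```

The lip is touched at -80.1 mm (6 N). I'll relax and open.

{"method": "step_arm", "body": {
  "plan": [
    [[0,0,0],[0,0,0]],
    [[0,0,0],[0,0,0]]
  ]
}}

```text
time_s: 23.8
position: [0.5357, 0.1874, 0.0478]
ee_rot: [0.002, -0.031, 1.0, -0.0]
wrist_force: [2.7, -0.5, -2.9]
width: 0.0558
```

{"method": "step_arm", "body": {
  "plan": [
    [[0,0,0],[0,0,0]],
    [[0,0,0],[0,0,0]],
    [[0,0,0],[0,0,0]],
    [[0,0,0],[0,0,0]],
    [[0,0,0],[0,0,0]],
    [[0,0,0],[0,0,0]]
  ],
  "fingers": 87
}}

```text
time_s: 24.55
position: [0.5356, 0.1874, 0.0478]
ee_rot: [0.002, -0.031, 1.0, -0.0]
wrist_force: [-0.0, 0.3, -0.7]
width: 0.0866
```

Run:
```python
from h import *
where()
im=arm.grab_frame('wrist');cv2.imwrite('pics/w17.png',im[:,:,::-1])
```

```text
t 24.55 edge+x [79.9  0.1  0.2] edge-x [-80.1   0.1  -0.3] pitch -0.003 yaw -0.0001 F [ 0.   0.3 -0.7] w 86.6
```

View pics/w17.png

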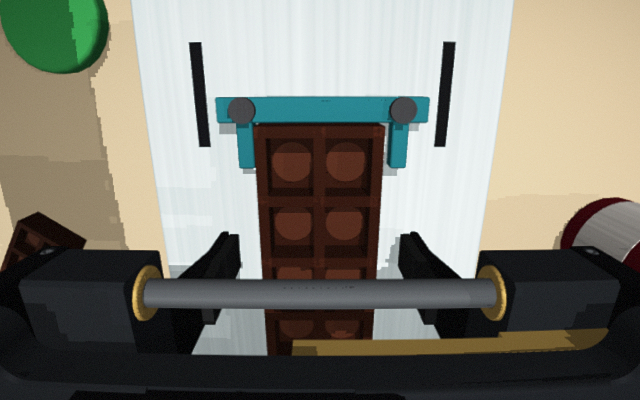

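Released: the fingers are clear on both sides and the mould stayed at the lip. I'll retract straight up, a little towards the base.

{"method": "step_arm", "body": {
  "plan": [
    [[0,0,-8],[0,0,0]],
    [[1,0,-25],[0,0,0]],
    [[3,0,-55],[0,0,0]],
    [[5,0,-95],[0,0,0]],
    [[8,0,-135],[0,0,0]],
    [[10,-30,-165],[0,0,0]],
    [[12,-70,-175],[0,0,0]],
    [[12,-110,-175],[0,0,0]]
  ]
}}

```text
time_s: 25.6
position: [0.5307, 0.0761, 0.2257]
ee_rot: [0.004, -0.032, 0.999, 0.0]
wrist_force: [1.3, -0.2, -0.2]
width: 0.0871
```

{"method": "step_arm", "body": {
  "plan": [
    [[0,-40,0],[0,0,0]],
    [[0,-80,0],[0,0,0]],
    [[0,-120,0],[0,0,0]],
    [[0,-130,0],[0,0,0]],
    [[0,-130,0],[0,0,0]]
  ]
}}

```text
time_s: 26.22
position: [0.539, -0.0536, 0.2265]
ee_rot: [0.004, -0.031, 1.0, 0.001]
wrist_force: [-0.1, 0.1, 0.9]
width: 0.0869
```

Run:
```python
from h import *
s=arm.state();print(s['time_s'],s['position'],s['wrist_force'])
im=arm.grab_frame('scene');cv2.imwrite('pics/s18.png',cv2.convertScaleAbs(cv2.resize(im[130:230,320:450,::-1],None,fx=6,fy=6,interpolation=cv2.INTER_CUBIC),alpha=1.4))
im=arm.grab_frame('top');cv2.imwrite('pics/t18f.png',im[:,:,::-1]);cv2.imwrite('pics/t18.png',cv2.resize(im[135:260,215:315,::-1],None,fx=4.6,fy=4.6,interpolation=cv2.INTER_CUBIC))
```

```text
26.225 [ 0.53900725 -0.05359525  0.22645157] [-0.10076222  0.14722155  0.86859517]
```

View pics/s18.png

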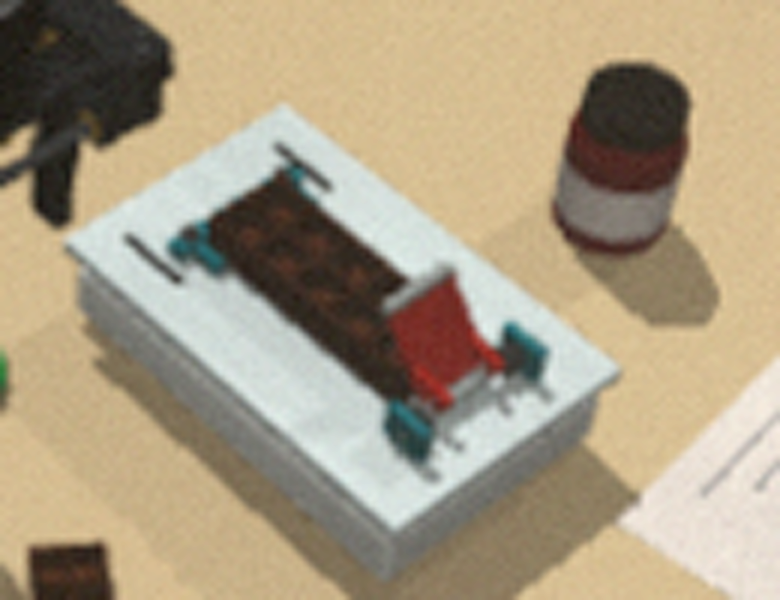

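View pics/t18.png

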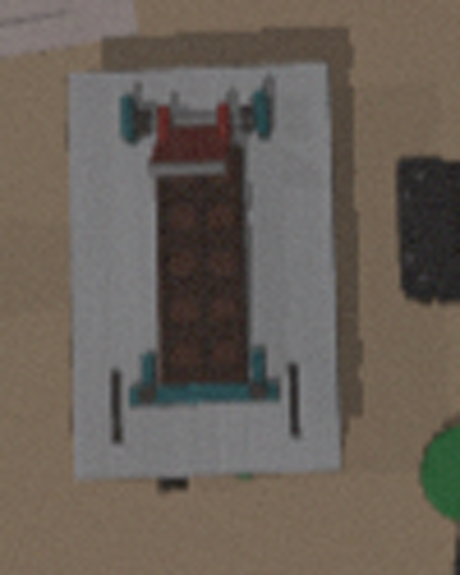

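View pics/t18f.png

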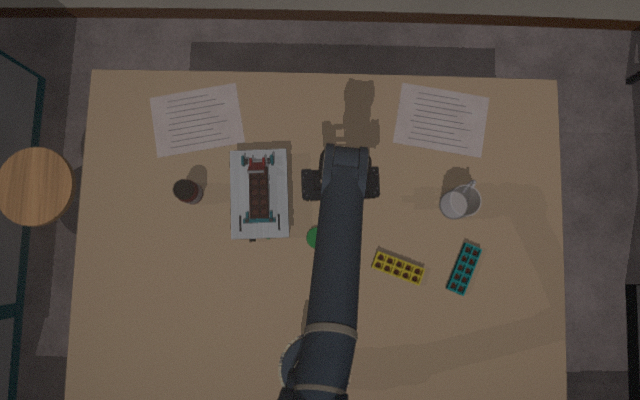

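The mould lies flat between the cheeks against the lip (top crop (200,385)) with the red arm bearing on its far end. The jar (187,190), jug (460,202), lid (314,237) and the other moulds are where they were. The robot is clear of everything, so I'll hand in.

```bash
python3 -c "
from bench import arm
print(arm.sign_off(), arm.state()['time_s'])"
```

```text
the job is handed in; nothing more can be done
the job is handed in; nothing more can be done
```

The larger brown mould is clamped on the vibrating table, cavities up, and the job is handed in at about 26 s of the 58 s allowed. I entered its far end under the red arm and pushed the arm back with at most about 17 N in the readings. I then let the other end down behind the lip, slid the mould back until it touched the lip, and released it.

**Last checks:**
- The mould lay flat: pitch about 0, both ends at platform height.
- The lip was felt at x ≈ -80.1 mm; the camera estimate was -80 to -81 mm.
- After I let go, the pictures show the mould between the cheeks with the arm bearing on its far end. The jar, lid and jug were where they started, and the robot was clear of everything. I estimate the arm's angle at roughly 0.12 rad from the mould's position; I did not measure it directly.

**Checks that failed or disagreed:**
- **Fingertip position:** the fingertips are about 30 mm further back along the tool than `arm.tips_ahead` and the reported TCP imply. The first close passed over the mould's top without touching anything, and I found the right depth by going down in small steps until the grip held.
- **Grip slip:** during the push the estimated far edge read up to 3 mm below the platform, because the mould turned slightly in the grip. It read level again once the mould was flat.

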